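# Stack a triangular three-cell pack in its nest and clamp it

## Robot

A 7-joint arm with a two-finger parallel gripper is mounted at the origin on a cart in front of the work surface, level with it; the furniture and walls round the work are solid. World frame = base frame: x ahead of the robot, y to its left, z up, the work surface at z = 0. Lengths are in m, angles in rad, forces in N, time in s.
With the tool pointing down it reaches from about 0.425 to 0.875 m from the base axis. Payload 9.9 kg.
Tool frame: the origin (TCP) lies on the centre line of the jaws, within the pads' length; the fingertips stand 17 mm ahead of it and the grasp point (between the pads) lies 2 mm behind it (arm.tips_ahead is the z of the fingertips in the tool frame, in m); z points along the fingers, y is the direction in which the jaws open and shut (so a half turn about z gives the same grasp; the last joint's range is limited). The gripper opens to 85 mm and grips with 20 to 120 N. Pads are 22 mm wide; open, the fingers measure 114 mm over their backs; the gripper's body (76 mm by 85 mm) begins 54 mm behind the grasp point. The pads swing forward as they close: fully open they stand 13 mm farther back than shut.
Start: joints at [1.184, 0.576, 0.025, 1.437, -0.015, 1.129, -0.057], TCP at [0.201, -0.644, 0.248] pointing down, gripper open.
Joint ranges: [-2.76, 2.76], [-0.34, 2.15], [-1.52, 1.57], [0.19, 2.46], [-1.09, 4.23], [0.17, 1.99], [-2.82, 2.82]. Speed limits (rad/s): [2.22, 2.22, 3.01, 3.01, 3.14, 3.14, 3.14].

## Interface

Orientations are given as a unit quaternion [w, x, y, z].
In Python, from plant import arm, vision, order gives the robot as it stands. The module is installed in compiled form; this text tells all that it offers.
- The arm moves only by the tool drive_tool, never from a script. Its argument "rows" is one flat list of numbers, 7 for each row, row after row: the turn, a rotation vector about the tool's x, y, z in degrees, then the shift along the tool's x, y, z in m, then the opening, from -1 (shut) to 1 (fully open). In form: [rx, ry, rz, x, y, z, jaw, rx, ry, rz, x, y, z, jaw, ...]. A call has 1 to 8 rows; each row is the pose to reach, as a shift and turn from the pose commanded when the call began, along the tool's axes at that moment; what a row does not reach only later rows make up. A row lasts 1/12 s, in which the tool goes at most 41.7 mm and 7.16 degrees, less where a joint would pass 70% of its speed; a pose out of reach is approached as far as the arm can. A call with a gripper value outside its range is refused whole. The fingers move at their own pace and stop on an object; the grip force is fixed at half the most. Time passes only in rows, so rows that repeat a pose let the fingers close. It gives the time, the measured TCP pose, the force and the opening at its end, in the units of the state.
- arm.read_state(): the state, without advancing time (a new reading comes with each control period).
- vision.camera(name): name is "side" or "top"; returns a dict with "color" (384x512x3 uint8, red, green, blue), "range_z" (384x512 float32, m along the optical axis (not along the pixel's ray), 0 where there is no reading), "fovy" (degrees; the focal length in pixels is half the picture's height over the tangent of half this angle, whatever the lens; pixels are square), "cx", "cy" (the principal point, pixels), "origin" and "attitude" of the camera in the world. Camera axes: x right, y down, z forward; pixel columns grow to the right and rows downward; lengths in m; the calibration is good to about 2 mm. A picture is of the moment at which its call begins.
- order.sign_off(): hands the job in, once; it reports no verdict.
Trained networks look in a picture, given as the dict that the camera call returned (one of the last four; its "shot" number tells which), for a name from the list of things; names that differ only in an ending like _2 or _b are one class to them, and where a whole thing is asked for, a point or a joint stands for the part that bears it (a point fixed in the world has none). Each returns a list of dicts, best first, with "confidence" (0 to 1); they miss things now and then, are a little off and sometimes report something else, mostly with a low value. They report only what shows in the picture. A call takes as long as a camera call. They do not tell look-alikes from the thing itself.
- vision.find_in(picture, name): "extent" ([left, top, width, height] in pixels, round what is visible of it).
- vision.tip_of(picture, name): "position" ([column, row] in pixels: a listed point, or the origin of a listed thing).
The state is a dict: "time_s": time; "joint_pos": joint angles; "dq": joint speeds; "joint_efforts": joint torques, N m; "ee_pos": TCP position; "eef_rot": TCP orientation; "force": force on the tool from outside, world axes, zero at the start; "ft_torque": the same for the moment, N m; "width": finger opening in m.
Only numpy, scipy, OpenCV 4.12 (cv2) and the standard library are available. Lean on these libraries where they do the work, as an engineer would, in place of code of your own. Each camera call takes 0.05 s, during which the arm holds its last target.

## Task

Build the three-cell pack in the nest, laying the cells down rather than dropping them. Lay the loose blue cell in the empty pocket beside the blue cell already there, its plus end pointing the same way; then saddle the green cell on top in the groove between the two blue ones, turned end for end (its plus end over their minus ends) and its ends level with theirs. Last, swing the hold-down arm over until its pad rests on the green cell, and leave the tape roll, the side cutters and the caliper where they lie.

Things in the scene. Friction and masses are not known exactly. Their poses are not given: they have to be found in the camera images.
- nest: fixed pack nest: aluminium plate 132 x 104 x 8 mm, black cradle with two parallel pockets. Origin on the bench under the middle between the pockets; y along the pockets, x across them away from the robot to the hinge side. Pocket floors z = 10 mm; side rails to z = 15 (outer faces x = +-25.4); low end lips to z = 14, 5 mm thick, 71 mm apart (inner faces y = +-35.5).
- near_pocket (a point): place of the middle of a cell in the empty pocket, the one nearer the robot (nest x = -9.75, y = 0, z = 19.2 mm). The two cells lie almost touching, with no room for a finger between: carry a cell by its two flat ends, gripped high so that the fingertips stay above the end lips.
- far_pocket (a point): the same for the pocket nearer the hinge, where the first blue cell lies (nest x = +9.75, y = 0, z = 19.2 mm)
- saddle (a point): where the middle of the top cell comes to be when it rests in the groove between the two lower cells (nest x = 0, y = 0, z = 34.8 mm)
- hold_down (a joint): hinge of the hold-down arm, rad: 0 = arm level, pad on the top cell of a finished pack; starts at 1.9 to 2.25, thrown back past upright away from the robot. Stiff: it stays where it is left; about 1 N at the handle moves it. Steel arm 12 mm wide, 8 mm thick; rubber pad 14 x 30 mm, 55 mm from the hinge axis.
- hold_down_hinge (a point): middle of the hinge axis of the hold-down (nest x = 55, z = 52 mm); the axis runs along the nest's y
- hold_down_grip (a point): middle of the red cross handle at the free end of the hold-down arm: round bar, 12 mm diameter, 70 mm long along the nest's y, its middle fixed to the arm (29 mm free on either side). At joint value q it lies at nest x = 55 - 95 cos q, z = 52 + 95 sin q mm.
- first_blue: the blue lithium cell, 18.4 mm diameter, 65 mm long, 46 g, lying down. Origin: centre of the flat minus end; its z axis runs along the cell to the plus end (raised steel button, grooved neck just below it). It already lies in the far pocket of the nest, its plus end to the nest's +y, the robot's left.
- first_blue_mid (a point): middle of that cell, on its axis
- first_blue_plus (a point): centre of its plus end
- blue_cell: the loose blue lithium cell, 18.4 mm diameter, 65 mm long, 46 g, lying down. Origin: centre of the flat minus end; its z axis runs along the cell to the plus end (raised steel button, grooved neck just below it). It starts in one outer place of the orange rest, both its ends overhanging by 8 mm.
- blue_cell_mid (a point): middle of that cell, on its axis
- blue_cell_plus (a point): centre of its plus end
- green_cell: the green lithium cell, 18.4 mm diameter, 65 mm long, 46 g, lying down. Origin: centre of the flat minus end; its z axis runs along the cell to the plus end (raised steel button, grooved neck just below it). It starts in the other outer place of the orange rest.
- green_cell_mid (a point): middle of that cell, on its axis
- green_cell_plus (a point): centre of its plus end
- cell_rest: fixed orange cell rest (48 x 118 x 11 mm) with three parallel places 34 mm apart, the middle one empty. Origin: under its centre; the cells lie along its x axis, their plus ends to +x, away from the robot, axes 13.2 mm above the bench.
- film_tape: loose roll of amber film tape, 73 mm across, 19 mm high, a bystander; origin under its centre
- side_cutters: loose blue-handled side cutters, 52 x 106 x 10 mm, a bystander; origin under the centre
- caliper: loose digital caliper, 65 x 197 x 16 mm, a bystander; origin under the centre
Mind the look-alikes: they are no part of the job. Leave any white look-alike of the blue_cell alone. Of the things that look like the green_cell, take the one that is farthest to the robot's left at the start.

How it is judged:
By the outcome, as a careful person would: the job done as asked, in the order asked, and still so for the second after the job is handed in, with the robot touching nothing.
It also fails if it takes over 64 s, if anything falls off the work surface, if the arm or the gripper's body presses on something with over 40 N, if the wrist force passes 120 N, or if a joint passes its speed limit or range.

## Working session

There is one attempt and no reset: what is moved stays moved. The work goes in short steps, Python scripts to look and compute and a tool call to move; the robot and the scene stay as the last step left them, time stands still between calls to the robot, and variables do not carry over. Pictures are saved under pics/ and viewed, and the job is handed in when it is done.

Besides the shell and the picture viewer there is one more tool, called after "Call:" as a command line: name --argument value ..., lists and objects as JSON in quotes. drive_tool: Moves the arm, as the interface text tells. Its arguments: {"type":"object","properties":{"rows":{"type":"array","items":{"type":"number"}}},"required":["rows"]}

```bash
mkdir -p pics
cat > h.py <<'E'
import numpy as np, cv2
from scipy.spatial.transform import Rotation as R
from plant import arm, vision, order
def Rq(q): return R.from_quat([q[1],q[2],q[3],q[0]])
def K(p):
    h=p["color"].shape[0]; f=h/2/np.tan(np.radians(p["fovy"])/2); return f,p["cx"],p["cy"]
def att(p):
    a=np.array(p["attitude"]); return Rq(a).as_matrix() if a.size==4 else a.reshape(3,3)
def cloud(p):
    f,cx,cy=K(p); z=p["range_z"]; v,u=np.mgrid[:z.shape[0],:z.shape[1]]
    c=np.stack([(u-cx)/f*z,(v-cy)/f*z,z],-1); return c@att(p).T+np.array(p["origin"])
def pix2plane(p,uv,zw):
    f,cx,cy=K(p); d=att(p)@np.array([(uv[0]-cx)/f,(uv[1]-cy)/f,1]); o=np.array(p["origin"]); return o+d*(zw-o[2])/d[2]
def w2p(p,X):
    f,cx,cy=K(p); c=att(p).T@(np.array(X)-np.array(p["origin"])); return np.array([cx+f*c[0]/c[2],cy+f*c[1]/c[2]])
def save(n,img,s=1.5): cv2.imwrite("pics/"+n,cv2.resize(img[...,::-1],None,fx=s,fy=s,interpolation=cv2.INTER_CUBIC))
E
python3 - <<'E'
from h import *
s=arm.read_state(); print({k:np.round(v,4) for k,v in s.items()}, arm.tips_ahead)
for n in("top","side"):
    p=vision.camera(n); save(n+"0.png",p["color"]); print(n,p["fovy"],p["cx"],p["cy"],p["origin"],np.round(p["attitude"],3),p["shot"])
    for t in ["nest","blue_cell","green_cell","cell_rest","film_tape","side_cutters","caliper"]:
        print(t,[(np.round(d["extent"]).astype(int).tolist(),round(d["confidence"],2)) for d in vision.find_in(p,t)])
    for t in ["nest","hold_down_hinge","hold_down_grip","first_blue_mid","first_blue_plus","blue_cell_mid","blue_cell_plus","green_cell_mid","green_cell_plus","cell_rest"]:
        print(t,[(np.round(d["position"],1).tolist(),round(d["confidence"],2)) for d in vision.tip_of(p,t)])
E
```

```text
{'time_s': np.float64(0.0), 'joint_pos': array([ 1.1842,  0.5765,  0.0248,  1.4379, -0.015 ,  1.129 , -0.0565]), 'dq': array([-0.0006,  0.0006,  0.0008,  0.0004, -0.0003, -0.0009,  0.0001]), 'joint_efforts': array([ 0.00000e+00, -7.65756e+01,  2.25070e+00, -2.85962e+01,
        1.54000e-02,  1.28000e-02, -0.00000e+00]), 'ee_pos': array([ 0.2012, -0.6439,  0.2474]), 'eef_rot': array([-8.000e-04,  9.886e-01,  1.508e-01, -1.000e-04]), 'force': array([-0.6647,  0.7722, -0.2296]), 'ft_torque': array([ 0.0312, -0.0012, -0.0102]), 'width': np.float64(0.0854)} 0.017
top 44.113595631918635 257.54303618455896 188.81707010813182 [0.34095395 0.1707564  1.02822495] [-0.059  0.705 -0.705  0.049] 1
nest [([250, 96, 50, 96], 0.93)]
blue_cell [([189, 178, 10, 30], 0.72), ([249, 95, 49, 98], 0.49), ([256, 209, 28, 23], 0.48), ([159, 179, 11, 26], 0.16)]
green_cell [([308, 236, 30, 16], 0.83), ([156, 178, 14, 27], 0.68)]
cell_rest [([153, 185, 54, 20], 0.63), ([189, 176, 8, 34], 0.63)]
film_tape [([366, 207, 35, 40], 0.95)]
side_cutters [([202, 110, 46, 23], 0.59)]
caliper [([188, 246, 93, 32], 0.79)]

[... 941 characters left out ...]
]
film_tape [([215, 264, 33, 37], 0.74)]
side_cutters [([302, 180, 16, 17], 0.55)]
caliper [([189, 179, 20, 41], 0.57), ([257, 157, 75, 70], 0.42)]
nest [([275.5, 214.0], 0.59)]
hold_down_hinge [([300.6, 193.9], 0.68), ([282.2, 206.9], 0.3)]
hold_down_grip [([325.9, 163.6], 0.7)]
first_blue_mid [([283.4, 205.6], 0.67)]
first_blue_plus [([282.3, 197.6], 0.64)]
blue_cell_mid [([251.5, 173.1], 0.66), ([229.9, 205.4], 0.51)]
blue_cell_plus [([222.7, 202.3], 0.76), ([262.3, 177.2], 0.68), ([241.2, 174.8], 0.64)]
green_cell_mid [([251.0, 167.6], 0.63), ([216.8, 240.2], 0.48)]
green_cell_plus [([261.0, 160.5], 0.59), ([223.6, 250.2], 0.52), ([282.0, 206.8], 0.27)]
cell_rest [([250.7, 171.4], 0.42)]
```

View pics/top0.png

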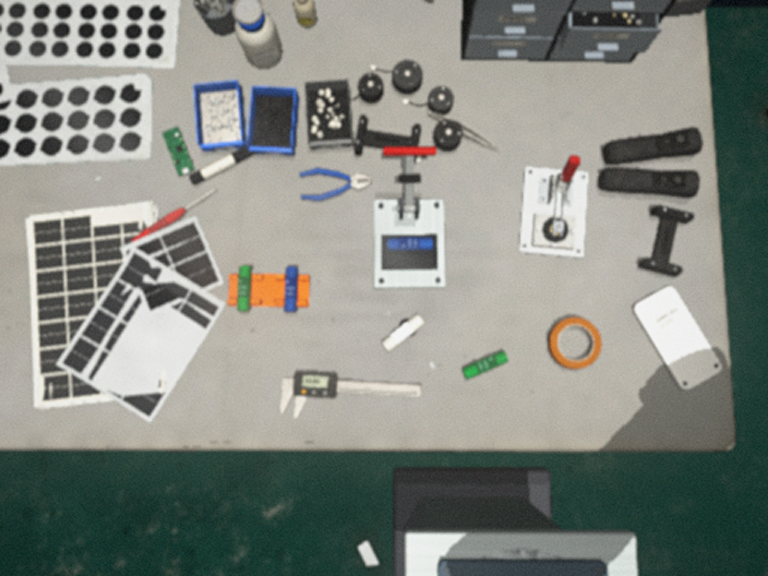

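View pics/side0.png

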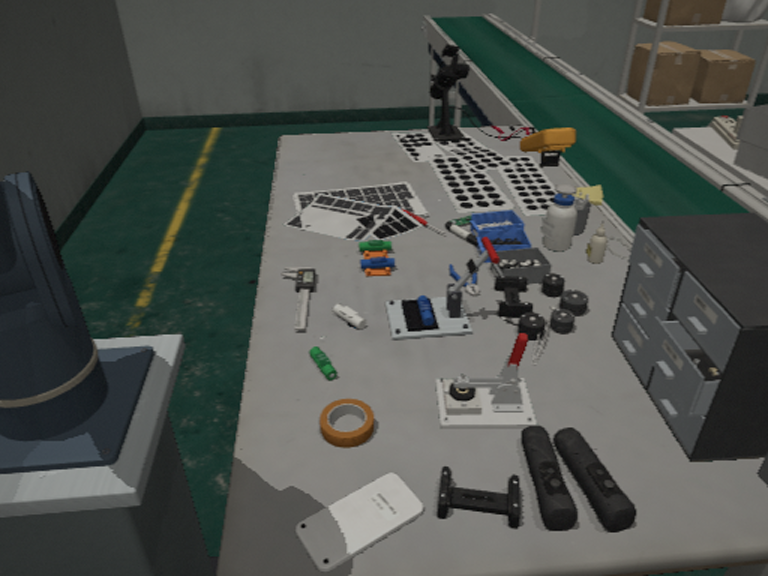

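Run:
```python
from h import *
p=vision.camera("top"); im=p["color"]
save("crop1.png",im[150:290,140:360],3.5)
save("crop2.png",im[85:205,190:320],6)
C=cloud(p); 
import pickle; pickle.dump(p,open("top.pkl","wb"))
# bench height check
print([np.round(C[r,c],4) for r,c in((300,250),(260,320),(220,180),(150,350))])
```

```text
[array([ 0.2595,  0.2018, -0.0196]), array([ 0.345 ,  0.0514, -0.0013]), array([0.4306, 0.3539, 0.0026]), array([ 0.5836, -0.0174,  0.0111])]
```

View crops.

View pics/crop1.png

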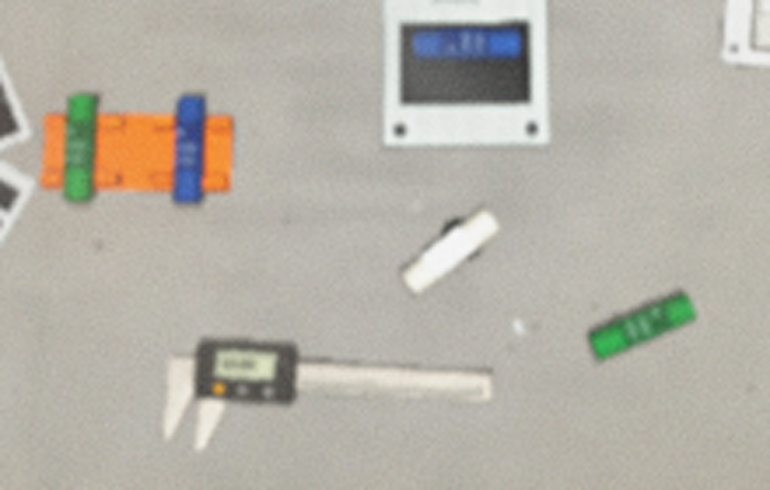

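View pics/crop2.png

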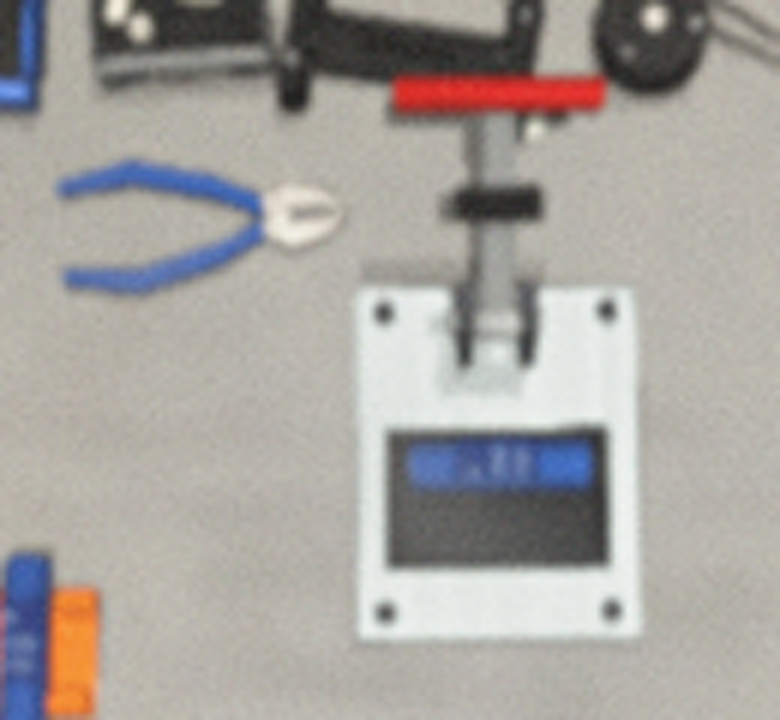

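```bash
cat > m.py <<'E'
from h import *
def grab(name,n=4):
    ps=[vision.camera(name) for _ in range(n)]
    p=dict(ps[-1]); p["color"]=np.mean([q["color"].astype(float) for q in ps],0)
    z=np.array([q["range_z"] for q in ps]); z=np.where(z>0,z,np.nan); p["range_z"]=np.nanmedian(z,0); return p
def rect(p,maskf,box,zw,up=8):
    x0,y0,w,h=box; im=p["color"][y0:y0+h,x0:x0+w].astype(np.float32)
    im=cv2.resize(im,None,fx=up,fy=up,interpolation=cv2.INTER_CUBIC)
    m=maskf(im).astype(np.uint8)
    m=cv2.morphologyEx(m,cv2.MORPH_OPEN,np.ones((up,up)))
    cs,_=cv2.findContours(m,cv2.RETR_EXTERNAL,cv2.CHAIN_APPROX_NONE)
    c=max(cs,key=cv2.contourArea)[:,0,:].astype(float)
    uv=np.stack([(c[:,0]+.5)/up-.5+x0,(c[:,1]+.5)/up-.5+y0],1)
    W=np.array([pix2plane(p,a,zw)[:2] for a in uv])
    r=cv2.minAreaRect((W*1000).astype(np.float32)); return np.round(r[0],1),np.round(r[1],1),round(r[2],1),uv
blue=lambda i:(i[...,2]>i[...,0]+45)&(i[...,2]>i[...,1]+25)
green=lambda i:(i[...,1]>i[...,0]+40)&(i[...,1]>i[...,2]+25)
red=lambda i:(i[...,0]>i[...,1]+70)&(i[...,0]>i[...,2]+70)
orange=lambda i:(i[...,0]>i[...,2]+80)|blue(i)&False
white=lambda i:i.min(-1)>185
dark=lambda i:(i.mean(-1)<115)
E
python3 - <<'E'
from m import *
import pickle
p=grab("top"); s=grab("side"); pickle.dump((p,s),open("ps.pkl","wb"))
for n,f,b,z in [("blue",blue,(180,170,26,45),.0132),("green",green,(150,170,26,45),.0132),("first",blue,(250,152,48,20),.0192),("greenlike",green,(300,228,45,30),.0092),
  ("plate",white,(240,125,70,75),.008),("cradle",dark,(252,155,44,30),.0145),("handle",red,(250,90,50,24),.138),("rest",orange,(145,170,70,45),.011)]:
    print(n,*rect(p,f,b,z)[:3])
for n,f,b,z in [("blue",blue,(238,168,28,15),.0132),("green",green,(236,155,30,14),.0132),("first",blue,(274,192,20,32),.0192)]:
    try: print("side",n,*rect(s,f,b,z)[:3])
    except Exception as e: print(n,e)
C=cloud(p)
for n,(r,c) in dict(bench=(215,230),blue=(190,194),first=(162,274),plate=(188,275),handle=(101,273)).items(): print(n,np.round(np.nanmedian(C[r-1:r+2,c-1:c+2].reshape(-1,3),0),4))
E
```

```text
blue [490.1 323.8] [15.4 65.6] 89.1
green [491.3 392.2] [15.5 65.6] 88.5
first [555.5 151.1] [66.3 18. ] 89.3
greenlike [380.9  44.9] [16.7 66. ] 23.4
plate [558.6 152.4] [132.5 106.3] 0.5
cradle [544.2 152.3] [49.9 78.7] 0.2
handle [653.4 153.6] [69.5 12. ] 89.8
rest [488.7 358.2] [49.8 49. ] 88.7
side blue [488.1 326.6] [33.4 64.7] 90.0
side green [488.5 396.9] [37.5 63.5] 84.8
side first [553.5 154.7] [85.3 19.3] 89.9
bench [ 4.418e-01  2.455e-01 -4.000e-04]
blue [0.4937 0.322  0.0215]
first [0.5534 0.1497 0.0278]
plate [0.5001 0.1474 0.0077]
handle [0.6538 0.1534 0.1326]m.py:5: RuntimeWarning: All-NaN slice encountered
  z=np.array([q["range_z"] for q in ps]); z=np.where(z>0,z,np.nan); p["range_z"]=np.nanmedian(z,0); return p
```

```bash
cat >> h.py <<'E'
def yawframe(psi):
    a=np.radians(psi); y=np.array([np.cos(a),np.sin(a),0]); z=np.array([0,0,-1.]); return np.stack([np.cross(y,z),y,z],1)
def plan(P0,M0,wps):
    for P,psi in wps:
        M1=yawframe(psi); d=M0.T@(np.array(P)-P0); r=R.from_matrix(M0.T@M1).as_rotvec(degrees=True)
        print("->",P,psi,"rot",np.round(r,2),"shift",np.round(d,4),"dist",round(np.linalg.norm(d),3)); P0=np.array(P); M0=M1
def now():
    s=arm.read_state(); return s,np.array(s["ee_pos"]),Rq(s["eef_rot"]).as_matrix()
def rep():
    s,P,M=now(); print("t",round(float(s["time_s"]),2),"P",np.round(P*1000,1),"yawY",round(np.degrees(np.arctan2(M[1,1],M[0,1])),2),"zdir",np.round(M[:,2],4),"F",np.round(s["force"],1),"T",np.round(s["ft_torque"],2),"w",round(float(s["width"])*1000,1),"q",np.round(s["joint_pos"],2))
E
python3 - <<'E'
from h import *
rep(); s,P,M=now()
plan(P,M,[((.467,-.467,.25),-54),((.634,-.182,.25),-36),((.62,.14,.25),-18),((.4905,.324,.20),-1.1)])
E
```

```text
t 2.25 P [ 201.3 -644.3  248.3] yawY -72.65 zdir [-0.  0. -1.] F [ 0.3  0.5 -0.2] T [ 0.04 -0.03 -0.05] w 85.5 q [ 1.18  0.58  0.02  1.44 -0.01  1.13 -0.06]
-> (0.467, -0.467, 0.25) -54 rot [ -0.     0.   -18.65] shift [ 0.3065 -0.09   -0.0017] dist 0.319
-> (0.634, -0.182, 0.25) -36 rot [  0.   0. -18.] shift [ 0.3026 -0.1324  0.    ] dist 0.33
-> (0.62, 0.14, 0.25) -18 rot [  0.   0. -18.] shift [ 0.2523 -0.2006  0.    ] dist 0.322
-> (0.4905, 0.324, 0.2) -1.1 rot [  0.    0.  -16.9] shift [ 0.135 -0.18   0.05 ] dist 0.23
```

Call:
drive_tool --rows '[0, 0, -2.3, 0.038, -0.011, 0, 1, 0, 0, -4.6, 0.077, -0.022, 0, 1, 0, 0, -7, 0.115, -0.034, 0, 1, 0, 0, -9.3, 0.153, -0.045, 0, 1, 0, 0, -11.6, 0.192, -0.056, 0, 1, 0, 0, -14, 0.23, -0.067, 0, 1, 0, 0, -16.3, 0.268, -0.079, 0, 1, 0, 0, -18.6, 0.306, -0.09, 0, 1]'

```text
time_s: 2.92
ee_pos: [0.468, -0.4658, 0.2485]
eef_rot: [0.0, 0.951, 0.31, 0.0]
force: [-0.2, -1.5, 0.3]
width: 0.0856
```

Call:
drive_tool --rows '[0, 0, -2.3, 0.038, -0.016, 0, 1, 0, 0, -4.5, 0.076, -0.033, 0, 1, 0, 0, -6.8, 0.113, -0.05, 0, 1, 0, 0, -9, 0.151, -0.066, 0, 1, 0, 0, -11.3, 0.189, -0.083, 0, 1, 0, 0, -13.5, 0.227, -0.1, 0, 1, 0, 0, -15.8, 0.265, -0.116, 0, 1, 0, 0, -18, 0.303, -0.132, 0, 1]'

```text
time_s: 3.58
ee_pos: [0.6351, -0.1806, 0.2486]
eef_rot: [0.0, 0.891, 0.454, 0.0]
force: [1.1, -0.6, -0.2]
width: 0.0854
```

Call:
drive_tool --rows '[0, 0, -2.3, 0.032, -0.025, 0, 1, 0, 0, -4.5, 0.063, -0.05, 0, 1, 0, 0, -6.8, 0.095, -0.075, 0, 1, 0, 0, -9, 0.126, -0.1, 0, 1, 0, 0, -11.3, 0.158, -0.125, 0, 1, 0, 0, -13.5, 0.19, -0.15, 0, 1, 0, 0, -15.8, 0.221, -0.175, 0, 1, 0, 0, -18, 0.252, -0.2, 0, 1]'

```text
time_s: 4.25
ee_pos: [0.6206, 0.1409, 0.2486]
eef_rot: [0.0, 0.809, 0.588, 0.0]
force: [1.5, -0.6, 0.1]
width: 0.085
```

Call:
drive_tool --rows '[0, 0, -2.8, 0.022, -0.03, 0.02, 1, 0, 0, -5.6, 0.045, -0.06, 0.04, 1, 0, 0, -8.4, 0.068, -0.09, 0.06, 1, 0, 0, -11.2, 0.09, -0.12, 0.08, 1, 0, 0, -14, 0.112, -0.15, 0.1, 1, 0, 0, -16.9, 0.135, -0.18, 0.12, 1, 0, 0, -16.9, 0.135, -0.18, 0.13, 1, 0, 0, -16.9, 0.135, -0.18, 0.13, 1]'

```text
time_s: 4.92
ee_pos: [0.4883, 0.3255, 0.116]
eef_rot: [-0.001, 0.712, 0.702, -0.002]
force: [-0.5, -0.9, -0.9]
width: 0.0854
```

Run:
```python
from m import *
rep()
s,P,M=now()
p=grab("side",3); t=grab("top",2)
tips=[P+M@np.array([0,y,.017]) for y in(.0427,-.0427)]
for T in tips: print(np.round(w2p(p,T),1))
im=p["color"].astype(np.uint8)
for T in tips: pass
c=im[120:200,200:310]; cc=cv2.resize(c,None,fx=7,fy=7,interpolation=cv2.INTER_CUBIC)
for T in tips:
    u=(w2p(p,T)-[200,120]+.5)*7; cv2.drawMarker(cc,tuple(int(a) for a in u),(255,0,255),cv2.MARKER_CROSS,20,1)
cv2.imwrite("pics/side1.png",cc[...,::-1])
c=t["color"].astype(np.uint8)[150:230,140:250]; cv2.imwrite("pics/top1.png",cv2.resize(c,None,fx=6,fy=6,interpolation=cv2.INTER_CUBIC)[...,::-1])
```

```text
t 4.92 P [488.3 325.5 116. ] yawY -0.82 zdir [-3.9e-03 -8.0e-04 -1.0e+00] F [-0.5 -0.9 -0.9] T [-0.04  0.04  0.01] w 85.4 q [-0.44  0.61 -0.35  1.82  0.29  0.77 -0.96]
[266.7 147.7]
[235.8 149. ]m.py:5: RuntimeWarning: All-NaN slice encountered
  z=np.array([q["range_z"] for q in ps]); z=np.where(z>0,z,np.nan); p["range_z"]=np.nanmedian(z,0); return p
```

View pics/side1.png

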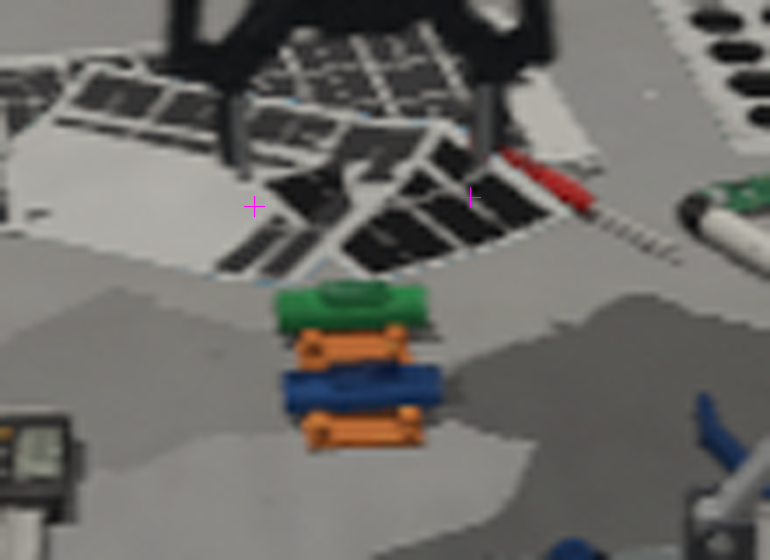

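View pics/top1.png

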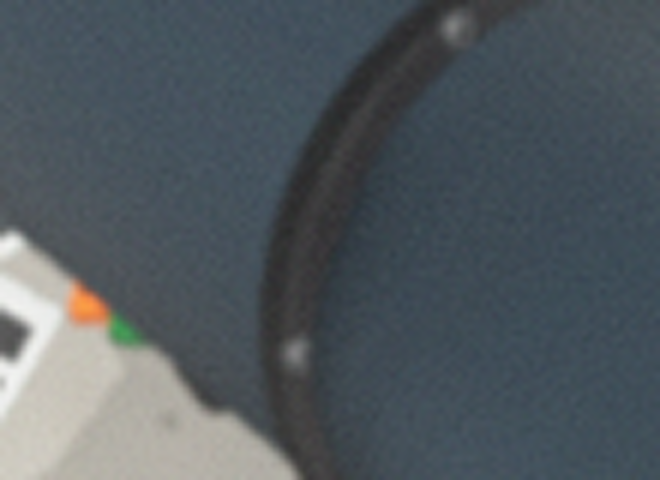

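Run:
```python
from h import *
rep(); s,P,M=now()
plan(P,M,[((.489,.3239,.022),-1.1)])
```

```text
t 5.17 P [493.2 322.  119.3] yawY -1.31 zdir [ 1.8e-03  2.0e-04 -1.0e+00] F [ 1.  -0.  -0.3] T [ 0.03  0.02 -0.01] w 85.7 q [-0.43  0.6  -0.35  1.82  0.28  0.77 -0.96]
-> (0.489, 0.3239, 0.022) -1.1 rot [ 0.1  -0.01 -0.21] shift [ 0.0017 -0.0044  0.0973] dist 0.097
```

```bash
python3 - <<'E' 2>/dev/null
from m import *
rep()
s,P,M=now()
p=grab("side",3)
tips=[P+M@np.array([0,y,.004]) for y in(.0427,-.0427)]
im=p["color"].astype(np.uint8)
c=im[120:190,220:290]; cc=cv2.resize(c,None,fx=8,fy=8,interpolation=cv2.INTER_CUBIC)
for T in tips+[np.array([.4901,.3238,.0132])+np.array([x,0,0]) for x in (-.0325,0,.0325)]:
    u=(w2p(p,T)-[220,120]+.5)*8; cv2.drawMarker(cc,tuple(int(a) for a in u),(255,0,255),cv2.MARKER_CROSS,20,1)
cv2.imwrite("pics/side2.png",cc[...,::-1]); rep()
E
```

```text
t 5.17 P [493.2 322.  119.3] yawY -1.31 zdir [ 1.8e-03  2.0e-04 -1.0e+00] F [ 1.  -0.  -0.3] T [ 0.03  0.02 -0.01] w 85.7 q [-0.43  0.6  -0.35  1.82  0.28  0.77 -0.96]
t 5.32 P [492.6 322.4 119. ] yawY -1.26 zdir [ 1.2e-03  4.0e-04 -1.0e+00] F [ 1.  -0.2 -0.5] T [ 0.02 -0.02 -0.02] w 85.8 q [-0.43  0.6  -0.35  1.82  0.28  0.77 -0.96]
```

View pics/side2.png

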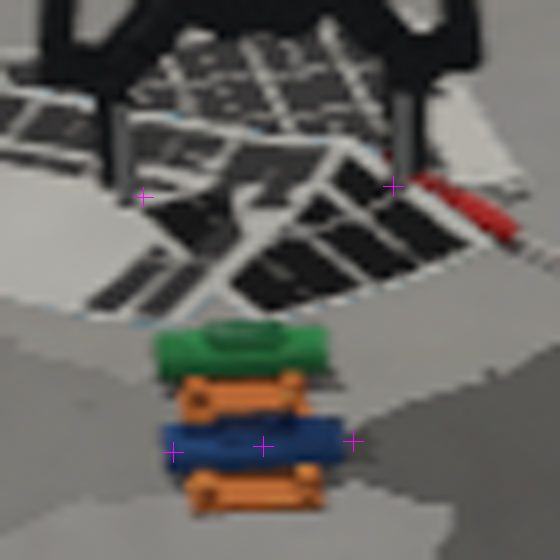

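Call:
drive_tool --rows '[0, 0, 0, 0.0015, -0.002, 0.02, 1, 0, 0, 0, 0.0015, -0.002, 0.04, 1, 0, 0, 0, 0.0015, -0.002, 0.06, 1, 0, 0, 0, 0.0015, -0.002, 0.075, 1, 0, 0, 0, 0.0015, -0.002, 0.087, 1, 0, 0, 0, 0.0015, -0.002, 0.094, 1, 0, 0, 0, 0.0015, -0.002, 0.097, 1, 0, 0, 0, 0.0015, -0.002, 0.097, 0.8]'

```text
time_s: 5.98
ee_pos: [0.4897, 0.3246, 0.0211]
eef_rot: [-0.0, 0.714, 0.7, -0.0]
force: [-0.2, 0.8, 0.2]
width: 0.0773
```

```bash
cat > look.py <<'E'
from m import *
import sys
name,x0,y0,w,h,up,out=sys.argv[1],*map(int,sys.argv[2:7]),sys.argv[7]
rep(); p=grab(name,2); c=p["color"].astype(np.uint8)[y0:y0+h,x0:x0+w]
cv2.imwrite("pics/"+out,cv2.resize(c,None,fx=up,fy=up,interpolation=cv2.INTER_CUBIC)[...,::-1]); rep()
E
python3 look.py side 220 130 70 60 10 side3.png 2>/dev/null
```

```text
t 5.98 P [489.7 324.6  21.1] yawY -1.17 zdir [-2.e-04 -2.e-04 -1.e+00] F [-0.2  0.8  0.2] T [0.05 0.02 0.01] w 77.3 q [-0.48  0.74 -0.29  1.89  0.36  0.57 -1.03]
t 6.08 P [490.1 325.   22. ] yawY -1.16 zdir [ 8.e-04  6.e-04 -1.e+00] F [-0.1  0.2 -0. ] T [-0.04 -0.05 -0.01] w 76.8 q [-0.48  0.74 -0.29  1.88  0.36  0.57 -1.03]
```

View pics/side3.png

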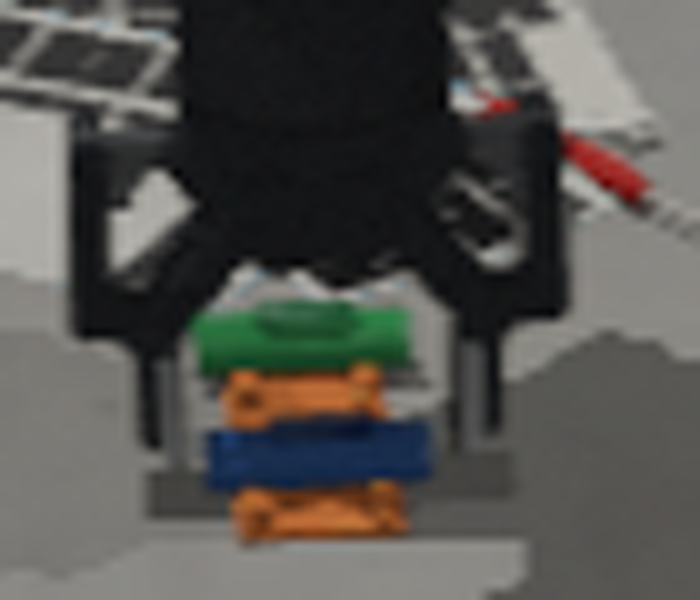

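Call:
drive_tool --rows '[0, 0, 0, -0.001, 0, 0, 0.8, 0, 0, 0, -0.001, 0, 0, 0.6, 0, 0, 0, -0.001, 0, 0, 0.4, 0, 0, 0, -0.001, 0, 0, 0.2, 0, 0, 0, -0.001, 0, 0, 0, 0, 0, 0, -0.001, 0, 0, -0.2, 0, 0, 0, -0.001, 0, 0, -0.4, 0, 0, 0, -0.001, 0, 0, -0.4]'

```text
time_s: 6.75
ee_pos: [0.49, 0.3238, 0.0225]
eef_rot: [0.0, 0.714, 0.7, 0.001]
force: [-1.1, -1.3, 9.9]
width: 0.063
```

```bash
python3 look.py side 220 130 70 60 10 side4.png 2>/dev/null
```

```text
t 6.75 P [490.  323.8  22.5] yawY -1.16 zdir [ 1.3e-03  4.0e-04 -1.0e+00] F [-1.1 -1.3  9.9] T [-0.38  0.4  -0.04] w 63.0 q [-0.48  0.74 -0.29  1.89  0.36  0.57 -1.02]
t 6.85 P [490.  323.8  22.5] yawY -1.16 zdir [ 1.3e-03  4.0e-04 -1.0e+00] F [-1.9 -1.8  8.9] T [-0.36  0.35  0.02] w 62.9 q [-0.48  0.74 -0.29  1.89  0.36  0.57 -1.02]
```

View pics/side4.png

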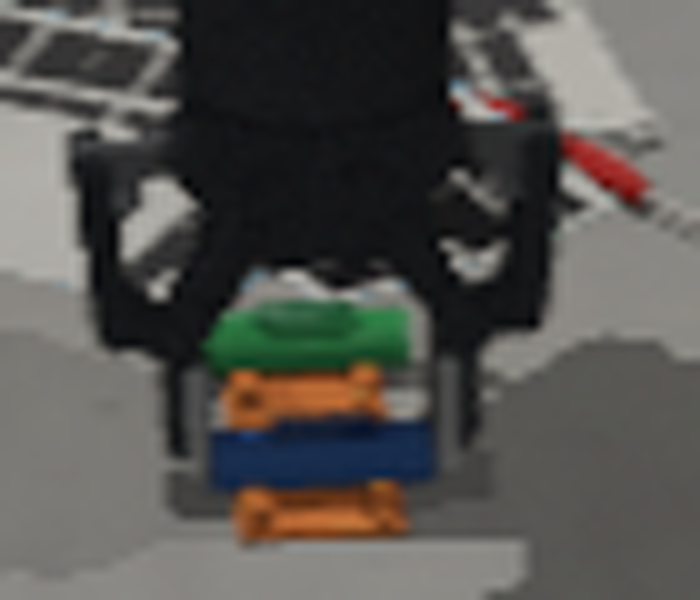

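Call:
drive_tool --rows '[0, 0, 0, 0, 0, -0.015, -0.4, 0, 0, 0, 0, 0, -0.045, -0.4, 0, 0, 0, -0.01, 0.003, -0.08, -0.4, 0, 0, -7, -0.04, 0.012, -0.088, -0.4, 0, 0, -14, -0.07, 0.021, -0.088, -0.4, 0, 0, -21, -0.105, 0.03, -0.088, -0.4, 0, 0, -28, -0.14, 0.04, -0.088, -0.4, 0, 0, -35, -0.171, 0.049, -0.088, -0.4]'

```text
time_s: 7.52
ee_pos: [0.5356, 0.1493, 0.1098]
eef_rot: [0.001, 0.468, 0.884, -0.0]
force: [1.4, -0.2, 0.8]
width: 0.0632
```

Call:
drive_tool --rows '[0, 0, -7, 0, 0, 0, -0.4, 0, 0, -14, 0, 0, 0, -0.4, 0, 0, -21, 0, 0, 0, -0.4, 0, 0, -28, 0, 0, 0, -0.4, 0, 0, -35, 0, 0, 0, -0.4, 0, 0, -42, 0, 0, 0, -0.4, 0, 0, -49, 0, 0, 0, -0.4, 0, 0, -56, 0, 0, 0, -0.4]'

```text
time_s: 8.18
ee_pos: [0.5353, 0.1515, 0.1097]
eef_rot: [0.0, -0.002, 1.0, -0.0]
force: [0.2, -0.5, -0.5]
width: 0.0632
```

```bash
python3 look.py side 235 130 110 80 7 side5.png 2>/dev/null
python3 - <<'E'
import pickle
from m import *
rep()
p,s=pickle.load(open("ps.pkl","rb"))
# refine nest: cradle incl blue
for th in (100,115,130,140): print(th,*rect(p,lambda i:(i.mean(-1)<th)|blue(i),(252,150,44,34),.0145)[:3])
for th in (175,185,195,205): print(th,*rect(p,lambda i:i.min(-1)>th,(240,125,70,75),.008)[:3])
for d in (35,45,60): print(d,*rect(p,lambda i:(i[...,2]>i[...,0]+d),(250,152,48,20),.0192)[:3])
E
```

```text
t 8.18 P [535.3 151.5 109.7] yawY 90.18 zdir [ 7.e-04 -2.e-04 -1.e+00] F [ 0.2 -0.5 -0.5] T [-0.02  0.01  0.01] w 63.2 q [ 0.15  0.67 -0.81  1.9   0.65  0.85  0.58]
t 8.28 P [535.3 151.4 109.4] yawY 89.95 zdir [-0.e+00  1.e-04 -1.e+00] F [-0.5 -0.3 -0.6] T [0.07 0.02 0.02] w 63.0 q [ 0.15  0.67 -0.81  1.9   0.65  0.85  0.58]
t 8.28 P [535.3 151.4 109.4] yawY 89.95 zdir [-0.e+00  1.e-04 -1.e+00] F [-0.5 -0.3 -0.6] T [0.07 0.02 0.02] w 63.0 q [ 0.15  0.67 -0.81  1.9   0.65  0.85  0.58]
100 [544.5 152.2] [77.6 49.1] 89.9
115 [544.2 152.3] [49.9 78.7] 0.2
130 [544.2 152.4] [51.  79.6] 0.2
140 [544.2 152.4] [51.6 80.1] 0.2
175 [558.8 153.4] [134.6 111.8] 0.9
185 [558.6 152.4] [132.5 106.3] 0.5
195 [558.7 152.3] [131.3 104.4] 0.4
205 [558.6 152.4] [130.1 102.8] 0.3
35 [555.5 151.3] [67.3 19.1] 89.5
45 [555.5 151.1] [66.3 18. ] 89.3
60 [555.2 151.1] [65.2 16.6] 89.9
```

View pics/side5.png

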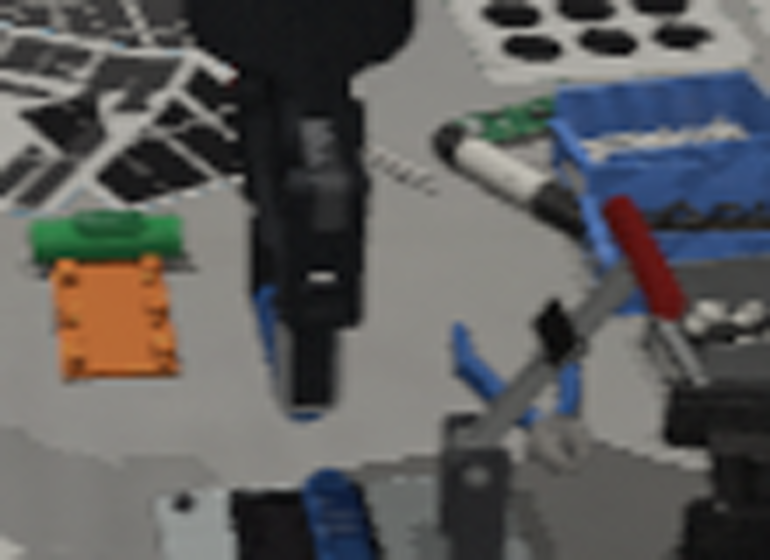

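Call:
drive_tool --rows '[0, 0, 0, 0, 0, 0.015, -0.4, 0, 0, 0, 0, 0, 0.035, -0.4, 0, 0, 0, 0, 0, 0.052, -0.4, 0, 0, 0, 0, 0, 0.064, -0.4, 0, 0, 0, 0, 0, 0.07, -0.4, 0, 0, 0, 0, 0, 0.073, -0.4, 0, 0, 0, 0, 0, 0.075, -0.4, 0, 0, 0, 0, 0, 0.075, -0.4]'

```text
time_s: 8.95
ee_pos: [0.5354, 0.1519, 0.0346]
eef_rot: [0.0, 0.002, 1.0, 0.0]
force: [-0.2, -0.5, -0.9]
width: 0.0632
```

```bash
python3 look.py side 240 150 80 75 9 side6.png 2>/dev/null
```

```text
t 8.95 P [535.4 151.9  34.6] yawY 89.81 zdir [ 4.e-04  2.e-04 -1.e+00] F [-0.2 -0.5 -0.9] T [ 0.03 -0.03  0.06] w 63.2 q [ 0.09  0.77 -0.72  1.95  0.77  0.72  0.47]
t 9.05 P [535.6 152.   35. ] yawY 89.82 zdir [ 1.e-03  3.e-04 -1.e+00] F [ 0.3 -0.9  0.8] T [0.03 0.02 0.04] w 63.1 q [ 0.09  0.77 -0.72  1.95  0.77  0.72  0.47]
```

View pics/side6.png

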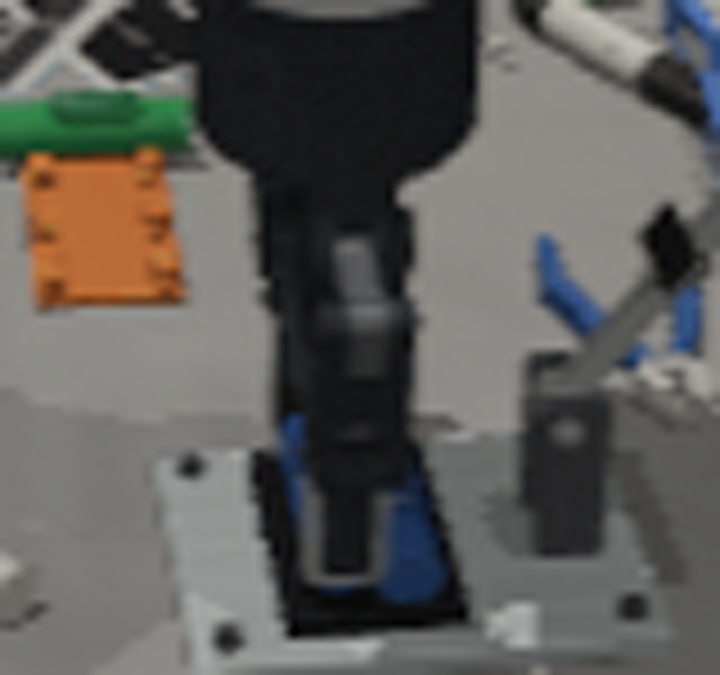

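```bash
python3 - <<'E' 2>/dev/null
from m import *
p=vision.camera("side"); rep(); s,P,M=now()
f=lambda X:np.round((w2p(p,np.array(X)/1000)-[240,150]+.5)*9)
print("finger pad tip front", f([P[0]*1000,152-33,24]), f([P[0]*1000,152-45,24]))
for xo in (544.5,545.2,546): print(xo,"first minus end centre",f([xo+9.75,119.2,19.2]),"cradle front top corners",f([xo-25.4,152.2-40.5,14]),f([xo+25.4,152.2-40.5,14]))
E
```

```text
t 9.1 P [535.6 151.9  35. ] yawY 89.83 zdir [ 1.e-03  3.e-04 -1.e+00] F [0.2 1.1 0.3] T [-0.01 -0.01 -0.  ] w 62.9 q [ 0.09  0.77 -0.72  1.95  0.77  0.72  0.47]
finger pad tip front [350. 574.] [357. 600.]
544.5 first minus end centre [418. 584.] cradle front top corners [293. 624.] [478. 612.]
545.2 first minus end centre [420. 583.] cradle front top corners [296. 624.] [481. 611.]
546 first minus end centre [423. 583.] cradle front top corners [298. 623.] [484. 611.]
```

Call:
drive_tool --rows '[0, 0, 0, 0, 0, 0.0015, -0.4, 0, 0, 0, 0, 0, 0.003, -0.4, 0, 0, 0, 0, 0, 0.004, -0.4, 0, 0, 0, 0, 0, 0.005, -0.4, 0, 0, 0, 0, 0, 0.005, -0.4]'

```text
time_s: 9.52
ee_pos: [0.5351, 0.1518, 0.0293]
eef_rot: [-0.0, 0.001, 1.0, 0.0]
force: [-1.0, 0.2, 1.8]
width: 0.0629
```

Call:
drive_tool --rows '[0, 0, 0, 0, 0, 0.0005, -0.4, 0, 0, 0, 0, 0, 0.001, -0.4, 0, 0, 0, 0, 0, 0.001, -0.4]'

```text
time_s: 9.77
ee_pos: [0.5352, 0.1519, 0.0287]
eef_rot: [0.0, 0.001, 1.0, -0.0]
force: [-2.2, -0.1, 7.5]
width: 0.0631
```

Call:
drive_tool --rows '[0, 0, 0, 0, 0, 0, -0.2, 0, 0, 0, 0, 0, 0, 0.4, 0, 0, 0, 0, 0, 0, 0.8, 0, 0, 0, 0, 0, 0, 0.8, 0, 0, 0, 0, 0, -0.005, 0.8, 0, 0, 0, 0, 0, -0.03, 0.8, 0, 0, 0, 0, 0, -0.065, 0.9, 0, 0, 0, 0, 0, -0.1, 1]'

```text
time_s: 10.43
ee_pos: [0.5344, 0.1517, 0.129]
eef_rot: [-0.001, 0.001, 1.0, -0.0]
force: [0.9, 0.5, 0.9]
width: 0.0854
```

```bash
python3 look.py side 240 150 80 75 9 side7.png 2>/dev/null
python3 - <<'E'
from h import *
s,P,M=now(); plan(P,M,[((.4913,.3922,.13),-1.2)])
E
```

```text
t 10.43 P [534.4 151.7 129. ] yawY 89.89 zdir [-0.0025 -0.     -1.    ] F [0.9 0.5 0.9] T [ 0.01 -0.09  0.  ] w 85.4 q [ 0.17  0.65 -0.83  1.88  0.61  0.89  0.6 ]
t 10.53 P [537.3 153.5 133.4] yawY 89.85 zdir [ 0.0068  0.0029 -1.    ] F [ 0.6  0.4 -0. ] T [ 0.02  0.01 -0.02] w 85.1 q [ 0.17  0.64 -0.84  1.88  0.61  0.89  0.6 ]
-> (0.4913, 0.3922, 0.13) -1.2 rot [ 0.44  0.17 91.05] shift [0.0467 0.2386 0.0038] dist 0.243
```

View pics/side7.png

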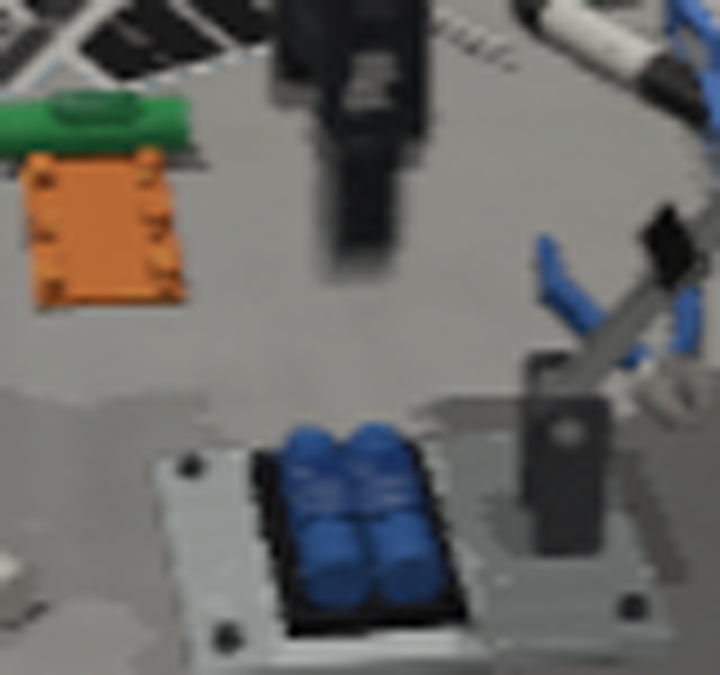

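Call:
drive_tool --rows '[0, 0, -7, 0.005, 0.03, 0, 1, 0, 0, -14, 0.011, 0.06, 0, 1, 0, 0, -21, 0.016, 0.09, 0, 1, 0, 0, -28, 0.022, 0.12, 0, 1, 0, 0, -35, 0.028, 0.15, 0, 1, 0, 0, -42, 0.033, 0.18, 0, 1, 0, 0, -49, 0.038, 0.21, 0, 1, 0, 0, -56, 0.044, 0.24, 0, 1]'

```text
time_s: 11.2
ee_pos: [0.4916, 0.3929, 0.128]
eef_rot: [-0.0, -0.471, 0.882, -0.0]
force: [0.8, 0.1, -0.1]
width: 0.0854
```

Call:
drive_tool --rows '[0, 0, -7, 0, 0, 0, 1, 0, 0, -14, 0, 0, 0, 1, 0, 0, -21, 0, 0, 0.01, 1, 0, 0, -28, 0, 0, 0.025, 1, 0, 0, -33, 0, 0, 0.04, 1, 0, 0, -33, 0, 0, 0.045, 1, 0, 0, -33, 0, 0, 0.045, 1, 0, 0, -33, 0, 0, 0.045, 1]'

```text
time_s: 11.87
ee_pos: [0.4917, 0.3919, 0.0835]
eef_rot: [-0.0, -0.699, 0.715, 0.0]
force: [0.7, 0.5, 0.1]
width: 0.0854
```

```bash
python3 look.py side 220 120 80 70 9 side8.png 2>/dev/null
python3 - <<'E'
from h import *
s,P,M=now(); plan(P,M,[((.4913,.3921,.022),178.85)])
E
```

```text
t 11.87 P [491.7 391.9  83.5] yawY 178.67 zdir [-5.e-04  1.e-04 -1.e+00] F [0.7 0.5 0.1] T [ 0.04 -0.03 -0.02] w 85.4 q [-0.14  0.92 -1.12  1.72  0.92  1.12  1.57]
t 11.97 P [492.  392.3  84.3] yawY 178.74 zdir [ 8.e-04  9.e-04 -1.e+00] F [ 0.3 -0.3 -0.4] T [ 0.01 -0.03 -0.02] w 85.3 q [-0.14  0.92 -1.12  1.72  0.92  1.12  1.57]
-> (0.4913, 0.3921, 0.022) 178.85 rot [-0.05  0.05 -0.11] shift [0.0003 0.0007 0.0623] dist 0.062
```

View pics/side8.png

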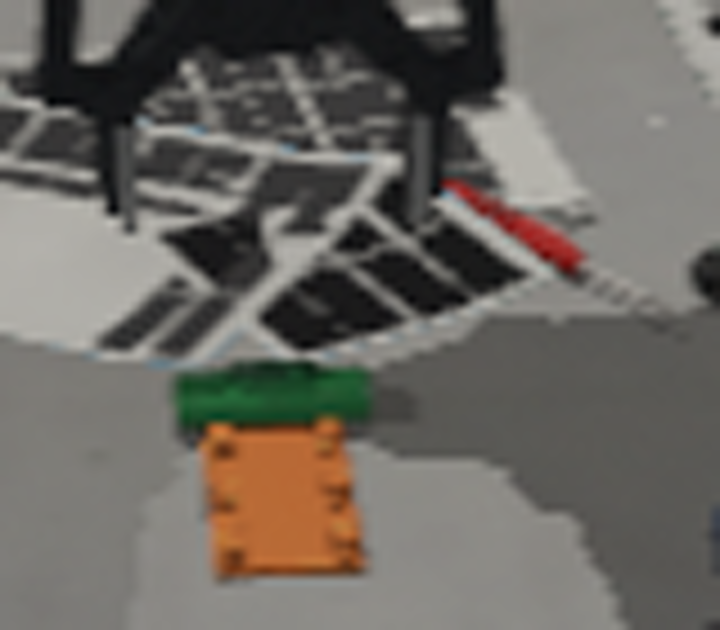

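Call:
drive_tool --rows '[0, 0, 0, 0, 0, 0.015, 1, 0, 0, 0, 0, 0, 0.03, 1, 0, 0, 0, 0, 0, 0.045, 1, 0, 0, 0, 0, 0, 0.055, 1, 0, 0, 0, 0, 0, 0.06, 0.9, 0, 0, 0, 0, 0, 0.0615, 0.8, 0, 0, 0, 0, 0, 0.0615, 0.8, 0, 0, 0, 0, 0, 0.0615, 0.8]'

```text
time_s: 12.63
ee_pos: [0.4918, 0.3923, 0.0222]
eef_rot: [0.0, -0.7, 0.714, 0.0]
force: [0.0, -0.1, 0.6]
width: 0.0768
```

```bash
python3 look.py side 220 120 80 70 9 side9.png 2>/dev/null
```

```text
t 12.63 P [491.8 392.3  22.2] yawY 178.85 zdir [ 1.e-04  7.e-04 -1.e+00] F [ 0.  -0.1  0.6] T [-0.01 -0.05 -0.01] w 76.8 q [-0.17  1.   -1.06  1.76  1.01  1.04  1.51]
t 12.73 P [492.  392.3  22.5] yawY 178.84 zdir [ 6.e-04  8.e-04 -1.e+00] F [ 0.3  0.1 -0.2] T [-0.06  0.02  0.03] w 76.9 q [-0.17  1.   -1.06  1.76  1.01  1.04  1.51]
```

View pics/side9.png

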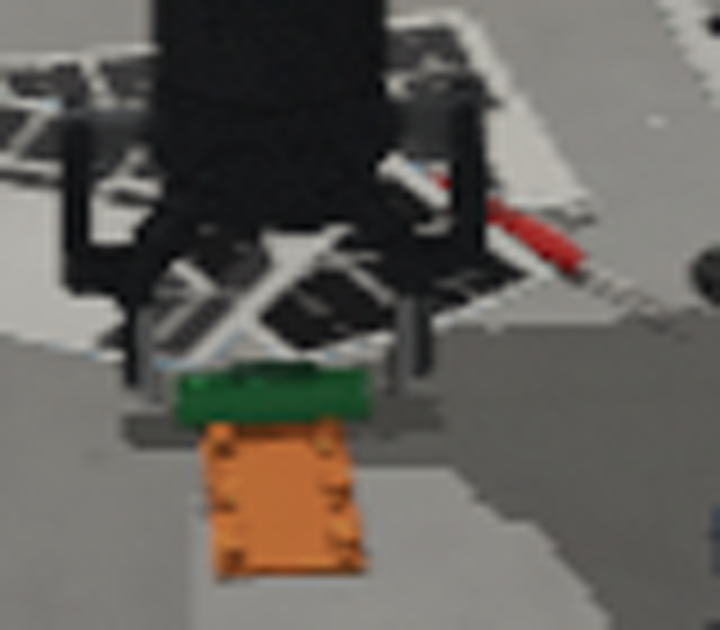

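Call:
drive_tool --rows '[0, 0, 0, 0, 0, 0, 0.6, 0, 0, 0, 0, 0, 0, 0.4, 0, 0, 0, 0, 0, 0, 0.2, 0, 0, 0, 0, 0, 0, 0, 0, 0, 0, 0, 0, 0, -0.2, 0, 0, 0, 0, 0, 0, -0.4, 0, 0, 0, 0, 0, 0, -0.4, 0, 0, 0, 0, 0, 0, -0.4]'

```text
time_s: 13.4
ee_pos: [0.492, 0.3922, 0.023]
eef_rot: [0.001, -0.7, 0.714, -0.0]
force: [-1.3, -2.0, 7.1]
width: 0.0632
```

Run:
```python
from h import *
rep()
s,P,M=now(); plan(P,M,[((.4913,.3921,.11),178.85),((.545,.152,.11),90)])
```

```text
t 13.4 P [492.  392.2  23. ] yawY 178.85 zdir [ 1.1e-03  6.0e-04 -1.0e+00] F [-1.3 -2.   7.1] T [-0.41  0.22 -0.01] w 63.2 q [-0.17  0.99 -1.06  1.76  1.01  1.04  1.51]
-> (0.4913, 0.3921, 0.11) 178.85 rot [-0.06  0.04 -0.  ] shift [ 0.      0.0006 -0.087 ] dist 0.087
-> (0.545, 0.152, 0.11) 90 rot [ 0.    0.   88.85] shift [ 0.239  -0.0585  0.    ] dist 0.246
```

```bash
python3 - <<'E' 2>/dev/null
from m import *
p=grab("top",3)
c=p["color"].astype(np.uint8)[80:210,230:320]; cv2.imwrite("pics/top2.png",cv2.resize(c,None,fx=5,fy=5,interpolation=cv2.INTER_CUBIC)[...,::-1])
for d in (35,45,60): print(d,*rect(p,lambda i:(i[...,2]>i[...,0]+d),(250,150,48,34),.0192)[:3])
rep()
E
```

```text
35 [534.7 151.7] [66.7 17.9] 88.9
45 [534.7 151.8] [65.3 16.8] 88.9
60 [533.  152.4] [63.2 14.5] 85.1
t 13.55 P [492.  392.1  23. ] yawY 178.85 zdir [ 1.1e-03  6.0e-04 -1.0e+00] F [-0.  -1.9  7.6] T [-0.44  0.29 -0.03] w 63.5 q [-0.17  0.99 -1.06  1.76  1.01  1.04  1.51]
```

View pics/top2.png

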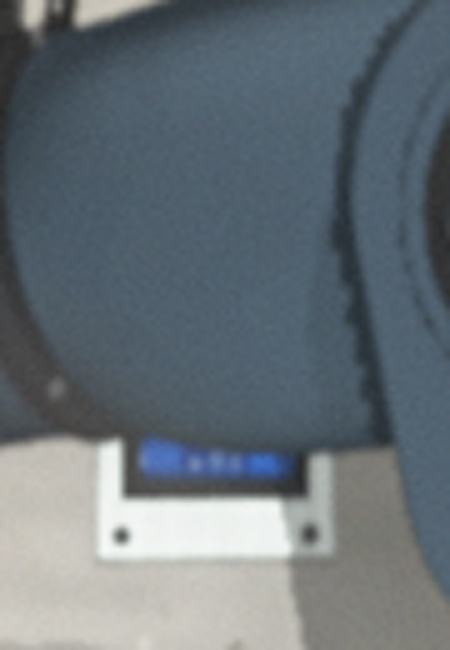

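Call:
drive_tool --rows '[0, 0, 0, 0, 0, -0.015, -0.4, 0, 0, 0, 0, 0, -0.045, -0.4, 0, 0, 5, 0.008, -0.002, -0.08, -0.4, 0, 0, 12, 0.04, -0.01, -0.088, -0.4, 0, 0, 19, 0.075, -0.018, -0.088, -0.4, 0, 0, 26, 0.11, -0.027, -0.088, -0.4, 0, 0, 33, 0.145, -0.035, -0.088, -0.4, 0, 0, 40, 0.18, -0.0435, -0.088, -0.4]'

```text
time_s: 14.22
ee_pos: [0.5319, 0.2096, 0.1111]
eef_rot: [0.001, -0.411, 0.912, -0.0]
force: [1.3, 0.1, -0.6]
width: 0.0632
```

Run:
```python
from h import *
rep()
s,P,M=now(); plan(P,M,[((.5452,.1515,.11),90)])
```

```text
t 14.22 P [531.9 209.6 111.1] yawY 138.52 zdir [ 1.1e-03  3.0e-04 -1.0e+00] F [ 1.3  0.1 -0.6] T [ 0.01 -0.02 -0.06] w 63.2 q [ 0.16  0.77 -1.03  1.85  0.8   0.99  1.2 ]
-> (0.5452, 0.1515, 0.11) 90 rot [-1.000e-02  7.000e-02  4.852e+01] shift [ 0.0347 -0.0484  0.0011] dist 0.06
```

Call:
drive_tool --rows '[0, 0, 7, 0.005, -0.007, 0, -0.4, 0, 0, 14, 0.01, -0.014, 0, -0.4, 0, 0, 21, 0.015, -0.021, 0, -0.4, 0, 0, 28, 0.02, -0.028, 0, -0.4, 0, 0, 35, 0.025, -0.035, 0, -0.4, 0, 0, 42, 0.03, -0.042, 0, -0.4, 0, 0, 48.7, 0.035, -0.049, 0, -0.4, 0, 0, 48.7, 0.035, -0.049, 0, -0.4]'

```text
time_s: 14.88
ee_pos: [0.5461, 0.1509, 0.1109]
eef_rot: [0.001, 0.002, 1.0, -0.001]
force: [0.7, 0.1, -1.3]
width: 0.0629
```

```bash
python3 look.py side 240 130 80 85 7 side10.png 2>/dev/null
python3 - <<'E'
from h import *
s,P,M=now(); plan(P,M,[((.5452,.1515,.06),90)])
E
```

```text
t 14.88 P [546.1 150.9 110.9] yawY 89.74 zdir [ 0.0013 -0.0011 -1.    ] F [ 0.7  0.1 -1.3] T [-0.02 -0.01 -0.02] w 62.9 q [ 0.16  0.69 -0.83  1.87  0.66  0.88  0.58]
t 14.98 P [545.7 152.8 110.7] yawY 90.37 zdir [ 1.e-03  2.e-04 -1.e+00] F [-0.5  0.5 -0.6] T [ 0.01  0.01 -0.01] w 63.1 q [ 0.16  0.69 -0.83  1.87  0.66  0.88  0.58]
-> (0.5452, 0.1515, 0.06) 90 rot [0.01 0.06 0.37] shift [ 0.0005 -0.0013  0.0507] dist 0.051
```

View pics/side10.png

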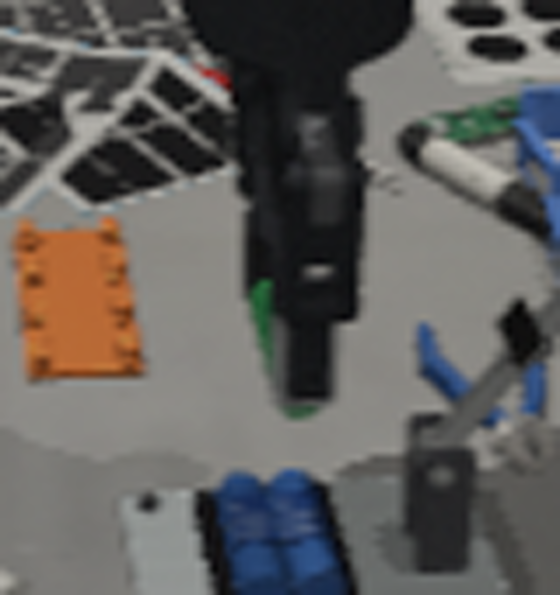

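Call:
drive_tool --rows '[0, 0, 0.2, 0.0003, -0.001, 0.015, -0.4, 0, 0, 0.2, 0.0003, -0.001, 0.03, -0.4, 0, 0, 0.2, 0.0003, -0.001, 0.042, -0.4, 0, 0, 0.2, 0.0003, -0.001, 0.052, -0.4, 0, 0, 0.2, 0.0003, -0.001, 0.058, -0.4, 0, 0, 0.2, 0.0003, -0.001, 0.06, -0.4, 0, 0, 0.2, 0.0003, -0.001, 0.06, -0.4, 0, 0, 0.2, 0.0003, -0.001, 0.06, -0.4]'

```text
time_s: 15.65
ee_pos: [0.5454, 0.1518, 0.0501]
eef_rot: [0.0, 0.0, 1.0, 0.0]
force: [-0.6, -0.3, -0.5]
width: 0.063
```

```bash
python3 look.py side 250 150 70 75 9 side11.png 2>/dev/null
```

```text
t 15.65 P [545.4 151.8  50.1] yawY 89.98 zdir [ 3.e-04  3.e-04 -1.e+00] F [-0.6 -0.3 -0.5] T [ 0.04  0.01 -0.05] w 63.0 q [ 0.12  0.76 -0.76  1.92  0.75  0.77  0.5 ]
t 15.75 P [545.6 151.7  50.4] yawY 89.96 zdir [ 9.e-04  4.e-04 -1.e+00] F [ 0.1  0.2 -0.7] T [ 0.06 -0.02  0.01] w 63.0 q [ 0.12  0.76 -0.76  1.92  0.75  0.77  0.5 ]
```

View pics/side11.png

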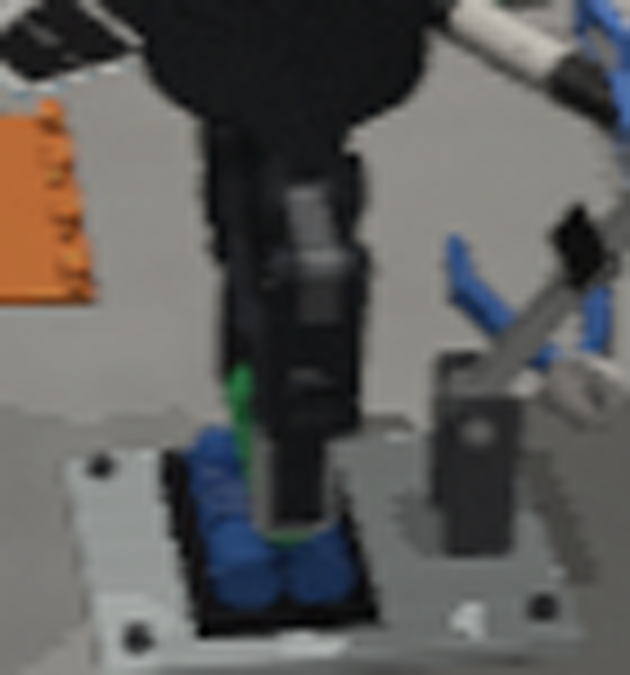

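Call:
drive_tool --rows '[0, 0, 0, 0.0001, 0, 0.002, -0.4, 0, 0, 0, 0.0001, 0, 0.0035, -0.4, 0, 0, 0, 0.0001, 0, 0.0045, -0.4, 0, 0, 0, 0.0001, 0, 0.0045, -0.4]'

```text
time_s: 16.08
ee_pos: [0.5451, 0.1514, 0.0452]
eef_rot: [-0.0, 0.0, 1.0, -0.0]
force: [0.4, -0.1, -1.3]
width: 0.0629
```

```bash
python3 - <<'E' 2>/dev/null
from m import *
rep()
p=grab("side",2); s,P,M=now(); rep()
f=lambda X:np.round((w2p(p,np.array(X)/1000)-[250,150]+.5)*9)
print("finger", f([P[0]*1000,152-33-11,34]),"near",f([535.3,119.2,19.2]),"first",f([555,119.2,19.2]))
c=p["color"].astype(np.uint8)[150:225,250:320]; cv2.imwrite("pics/side12.png",cv2.resize(c,None,fx=9,fy=9,interpolation=cv2.INTER_CUBIC)[...,::-1])
E
```

```text
t 16.08 P [545.1 151.4  45.2] yawY 89.95 zdir [-1.e-04 -1.e-04 -1.e+00] F [ 0.4 -0.1 -1.3] T [-0.07  0.    0.04] w 62.9 q [ 0.11  0.77 -0.75  1.92  0.76  0.76  0.49]
t 16.18 P [545.2 151.4  45.3] yawY 89.95 zdir [-0. -0. -1.] F [ 0.3 -0.  -0.3] T [-0.02  0.06 -0.01] w 63.0 q [ 0.11  0.77 -0.75  1.92  0.76  0.76  0.49]
finger [302. 566.] near [259. 588.] first [330. 583.]
```

View pics/side12.png

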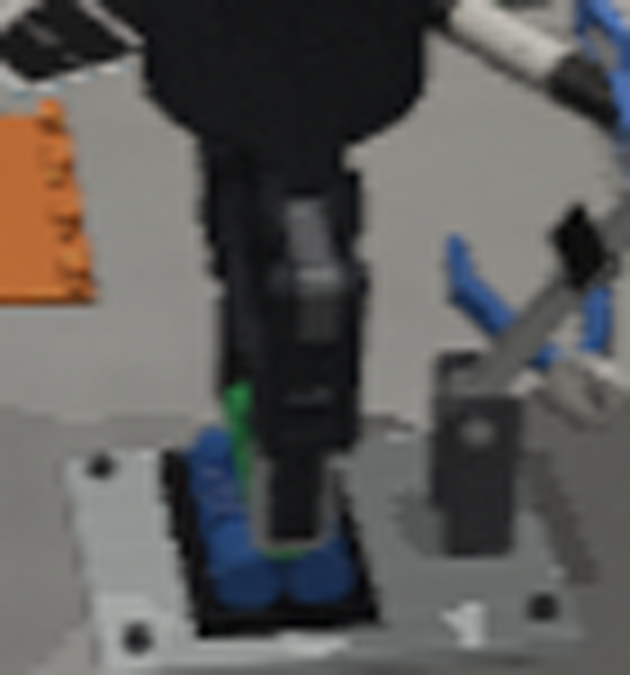

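Call:
drive_tool --rows '[0, 0, 0, 0, 0, 0.0005, -0.4, 0, 0, 0, 0, 0, 0.001, -0.4, 0, 0, 0, 0, 0, 0.001, -0.4]'

```text
time_s: 16.43
ee_pos: [0.5452, 0.1515, 0.045]
eef_rot: [0.0, 0.0, 1.0, -0.0]
force: [-3.3, -1.6, 9.4]
width: 0.0628
```

Call:
drive_tool --rows '[0, 0, 0, 0.0004, 0, 0, -0.4, 0, 0, 0, 0.0005, 0, 0.0002, -0.4, 0, 0, 0, 0.0005, 0, 0.0002, -0.4]'

```text
time_s: 16.68
ee_pos: [0.5448, 0.1515, 0.0449]
eef_rot: [0.0, 0.0, 1.0, -0.0]
force: [-2.3, -2.1, 8.8]
width: 0.0631
```

Call:
drive_tool --rows '[0, 0, 0, 0, 0, 0, -0.1, 0, 0, 0, 0, 0, 0, 0.3, 0, 0, 0, 0, 0, 0, 0.6, 0, 0, 0, 0, 0, 0, 0.8, 0, 0, 0, 0, 0, 0, 0.8, 0, 0, 0, 0, 0, 0, 0.8]'

```text
time_s: 17.18
ee_pos: [0.5446, 0.1514, 0.044]
eef_rot: [-0.0, 0.0, 1.0, 0.0]
force: [-0.9, -0.1, 0.1]
width: 0.0764
```

```bash
python3 look.py side 250 150 70 75 9 side13.png 2>/dev/null
```

```text
t 17.18 P [544.6 151.4  44. ] yawY 89.94 zdir [-2.e-04  0.e+00 -1.e+00] F [-0.9 -0.1  0.1] T [0.   0.   0.02] w 76.4 q [ 0.11  0.77 -0.75  1.92  0.76  0.76  0.49]
t 17.28 P [544.6 151.4  44. ] yawY 89.95 zdir [-2.e-04  0.e+00 -1.e+00] F [0.4 0.8 0.2] T [-0.04  0.01 -0.08] w 76.9 q [ 0.11  0.77 -0.75  1.92  0.76  0.76  0.49]
```

View pics/side13.png

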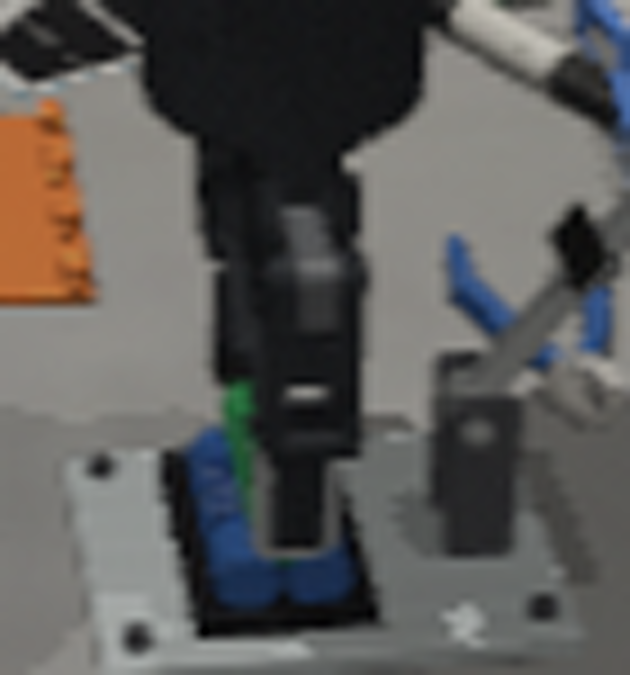

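Released. Lift straight up, then check.

Call:
drive_tool --rows '[0, 0, 0, 0, 0, -0.005, 0.9, 0, 0, 0, 0, 0, -0.02, 1, 0, 0, 0, 0, 0, -0.05, 1, 0, 0, 0, 0, 0, -0.085, 1, 0, 0, 0, 0, 0, -0.12, 1, 0, 0, 0, 0.02, 0, -0.15, 1, 0, 0, 0, 0.04, 0, -0.165, 1, 0, 0, 0, 0.04, 0, -0.165, 1]'

```text
time_s: 17.95
ee_pos: [0.5027, 0.153, 0.2129]
eef_rot: [0.002, -0.001, 1.0, 0.0]
force: [0.5, 0.8, -0.9]
width: 0.0852
```

```bash
python3 look.py side 250 150 90 75 8 side14.png 2>/dev/null; python3 - <<'E' 2>/dev/null
from m import *
p=grab("top",3); save("top3.png",p["color"].astype(np.uint8)[80:210,200:340],5)
s=grab("side",3)
import pickle; pickle.dump((p,s),open("ps2.pkl","wb"))
for f in (lambda i:(i[...,1]>i[...,0]+40)&(i[...,1]>i[...,2]+25),):
    try: print("green top",*rect(p,f,(250,145,50,40),.0348)[:3])
    except Exception as e: print(e)
E
```

```text
t 17.95 P [502.7 153.  212.9] yawY 90.09 zdir [ 3.7e-03  5.0e-04 -1.0e+00] F [ 0.5  0.8 -0.9] T [0.   0.02 0.03] w 85.2 q [ 0.24  0.52 -0.94  1.86  0.5   1.01  0.66]
t 18.05 P [504.7 151.4 210. ] yawY 89.97 zdir [ 2.e-03 -5.e-04 -1.e+00] F [ 0.  -0.   0.2] T [-0.08 -0.03 -0.02] w 85.4 q [ 0.24  0.53 -0.94  1.86  0.5   1.01  0.66]
max() iterable argument is empty
```

View pics/side14.png

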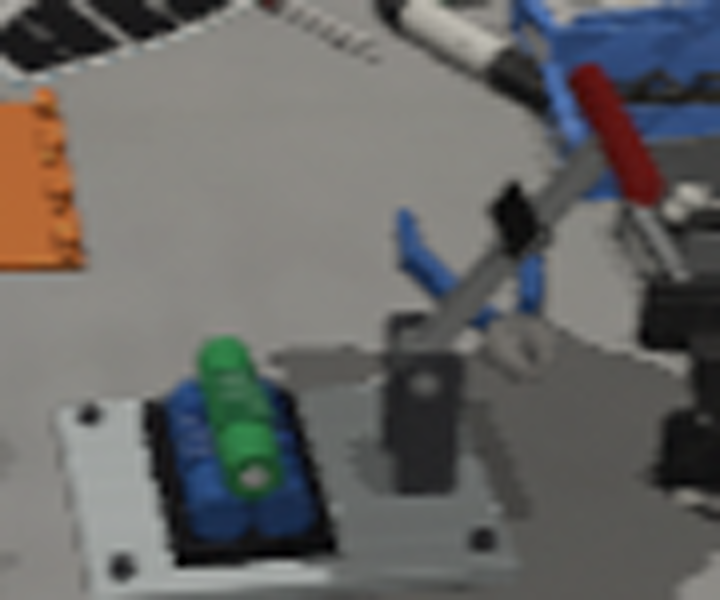

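View pics/top3.png

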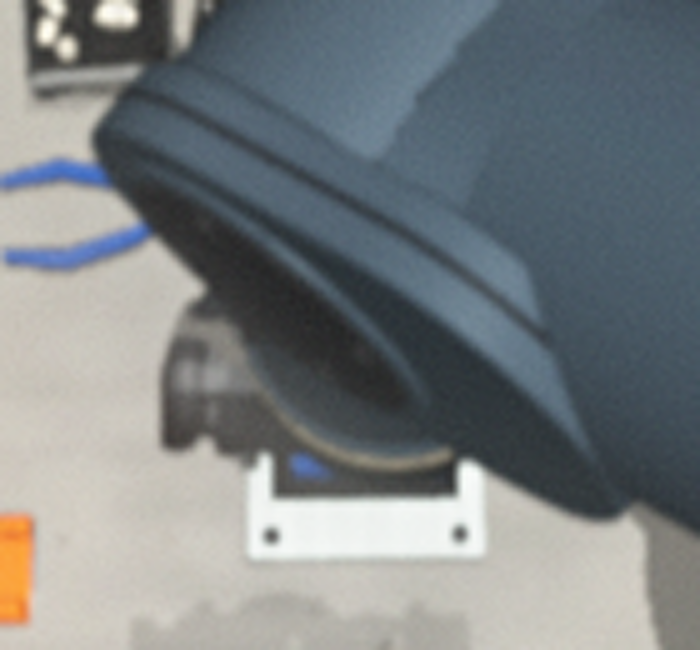

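Call:
drive_tool --rows '[0, 0, 7, -0.02, -0.003, 0, 1, 0, 0, 14, -0.04, -0.006, 0, 1, 0, 0, 21, -0.06, -0.009, 0, 1, 0, 0, 28, -0.08, -0.012, 0, 1, 0, 0, 35, -0.1, -0.015, 0, 1, 0, 0, 42, -0.12, -0.018, 0, 1, 0, 0, 49, -0.14, -0.02, 0, 1, 0, 0, 56, -0.152, -0.02, 0, 1]'

```text
time_s: 19.02
ee_pos: [0.6585, 0.1304, 0.2079]
eef_rot: [-0.0, 0.473, 0.881, -0.0]
force: [0.5, -0.7, -0.7]
width: 0.0854
```

Call:
drive_tool --rows '[0, 0, 7, 0, 0, 0, 1, 0, 0, 14, 0, 0, 0, 1, 0, 0, 21, 0, 0, 0, 1, 0, 0, 28, 0, 0, 0, 1, 0, 0, 34, 0, 0, 0, 1, 0, 0, 34, 0, 0, 0, 1, 0, 0, 34, 0, 0, 0, 1]'

```text
time_s: 19.6
ee_pos: [0.6566, 0.1315, 0.2085]
eef_rot: [-0.0, 0.706, 0.708, -0.0]
force: [0.1, 0.6, -0.5]
width: 0.0851
```

```bash
python3 look.py side 250 110 110 110 5 side15.png 2>/dev/null; python3 - <<'E' 2>/dev/null
from m import *
import pickle
p,sd=pickle.load(open("ps2.pkl","rb"))
f=lambda X:np.round((w2p(sd,np.array(X)/1000)-[250,150]+.5)*8)
print("pred green end",f([545.1,118.9,34.8]),"near end",f([535.3,119.2,19.2]),"first",f([555,119,19.2]),"green far top",f([545.1,184,44]),"near far top",f([535.3,184,28.4]))
print("handle pred", f([656.5,153,128.5]),f([656.5,118,128.5]),f([656.5,188,128.5]))
s,P,M=now(); plan(P,M,[((.6565,.131,.1325),0.)])
E
```

```text
t 19.6 P [656.6 131.5 208.5] yawY 0.16 zdir [-8.e-04 -4.e-04 -1.e+00] F [ 0.1  0.6 -0.5] T [ 0.01  0.02 -0.01] w 85.1 q [-0.    0.63 -0.46  1.49  0.3   1.09 -0.52]
t 19.7 P [656.6 131.5 208.7] yawY 0.15 zdir [-6.e-04 -0.e+00 -1.e+00] F [ 0.  -0.3 -0.6] T [ 0.04 -0.02  0.03] w 85.2 q [-0.    0.63 -0.46  1.49  0.3   1.09 -0.52]
pred green end [263. 480.] near end [230. 523.] first [294. 519.] green far top [233. 338.] near far top [202. 380.]
handle pred [623. 135.] [653. 195.] [596.  79.]
-> (0.6565, 0.131, 0.1325) 0.0 rot [-0.04  0.    0.15] shift [-0.0005 -0.      0.0762] dist 0.076
```

View pics/side15.png

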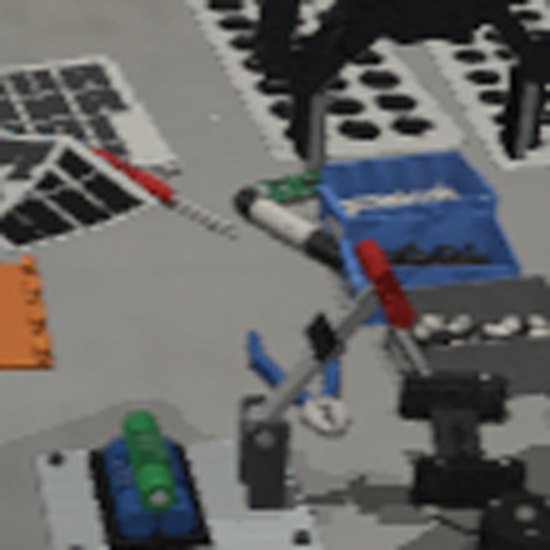

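Call:
drive_tool --rows '[0, 0, 0, -0.0005, 0, 0.015, 1, 0, 0, 0, -0.0005, 0, 0.035, 1, 0, 0, 0, -0.0005, 0, 0.055, 1, 0, 0, 0, -0.0005, 0, 0.068, 1, 0, 0, 0, -0.0005, 0, 0.075, 0.6, 0, 0, 0, -0.0005, 0, 0.077, 0.2, 0, 0, 0, -0.0005, 0, 0.077, -0.1, 0, 0, 0, -0.0005, 0, 0.077, -0.3]'

```text
time_s: 20.37
ee_pos: [0.6571, 0.1311, 0.133]
eef_rot: [0.0, 0.707, 0.707, 0.001]
force: [0.2, -0.3, -0.1]
width: 0.0389
```

```bash
python3 look.py side 290 110 70 70 9 side16.png 2>/dev/null
```

```text
t 20.37 P [657.1 131.1 133. ] yawY -0.03 zdir [ 1.1e-03  4.0e-04 -1.0e+00] F [ 0.2 -0.3 -0.1] T [ 0.05  0.02 -0.03] w 38.9 q [-0.01  0.7  -0.44  1.58  0.34  0.94 -0.56]
t 20.47 P [657.2 131.1 133.2] yawY -0.04 zdir [ 1.7e-03  5.0e-04 -1.0e+00] F [0.2 0.6 0.7] T [-0.03 -0.02 -0.04] w 29.7 q [-0.01  0.7  -0.44  1.58  0.34  0.94 -0.56]
```

View pics/side16.png

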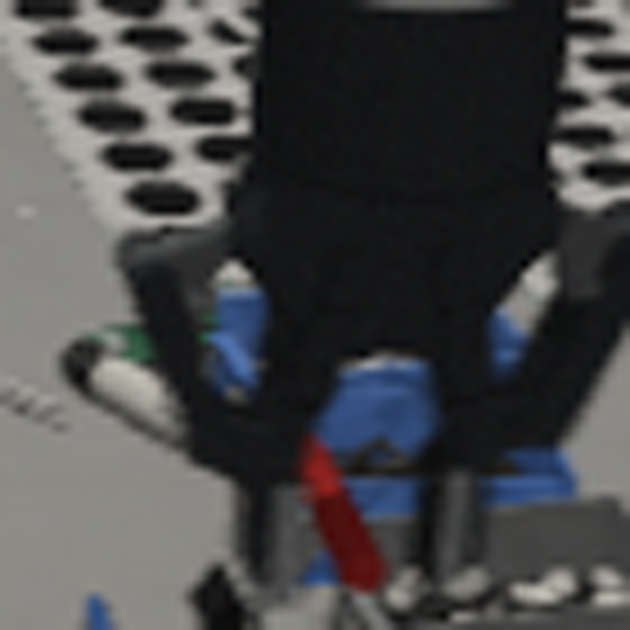

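Call:
drive_tool --rows '[0, 0, 0, 0, 0, 0, -0.5, 0, 0, 0, 0, 0, 0, -0.7, 0, 0, 0, 0, 0, 0, -0.9, 0, 0, 0, 0, 0, 0, -1, 0, 0, 0, 0, 0, 0, -1, 0, 0, 0, 0, 0, 0, -1]'

```text
time_s: 20.97
ee_pos: [0.6571, 0.1309, 0.1326]
eef_rot: [0.0, 0.707, 0.707, 0.001]
force: [1.6, -0.8, 4.8]
width: 0.0098
```

```bash
python3 look.py side 290 110 70 70 9 side17.png 2>/dev/null
```

```text
t 20.97 P [657.1 130.9 132.6] yawY -0.05 zdir [ 1.2e-03  2.0e-04 -1.0e+00] F [ 1.6 -0.8  4.8] T [-0.01 -0.21  0.2 ] w 9.8 q [-0.01  0.7  -0.44  1.58  0.34  0.94 -0.57]
t 21.07 P [657.2 130.9 132.6] yawY -0.05 zdir [ 1.3e-03  2.0e-04 -1.0e+00] F [ 2.8 -0.   4.1] T [-0.08 -0.33  0.12] w 9.6 q [-0.01  0.7  -0.44  1.58  0.34  0.94 -0.57]
```

View pics/side17.png

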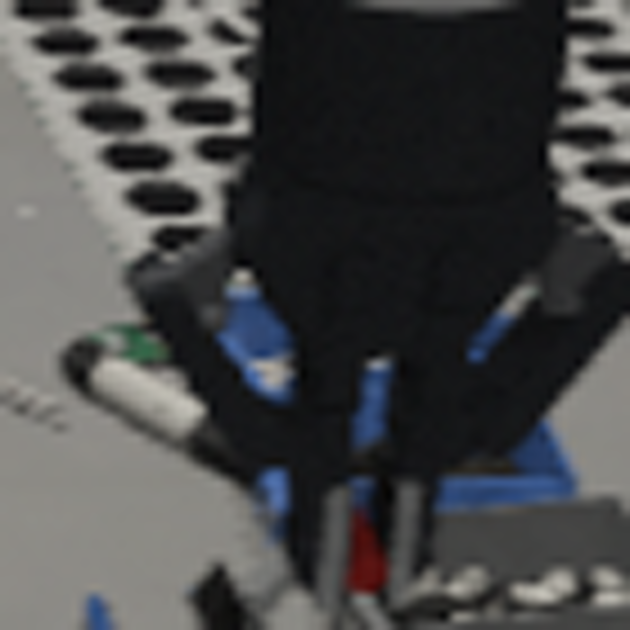

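Run:
```python
import numpy as np
q0=2.214
for a,b in ((2.214,1.45),(1.45,.7),(.7,.15)):
    for q in np.linspace(a,b,9)[1:]: print(round(q,3), "y",round(-.095*(np.cos(q)-np.cos(a)),4),"z",round(-.095*(np.sin(q)-np.sin(a)),4))
    print()
```

```text
2.118 y -0.0075 z -0.0051
2.023 y -0.0155 z -0.0094
1.928 y -0.0238 z -0.013
1.832 y -0.0324 z -0.0158
1.736 y -0.0413 z -0.0177
1.641 y -0.0503 z -0.0187
1.546 y -0.0594 z -0.019
1.45 y -0.0684 z -0.0183

1.356 y -0.0088 z 0.0015
1.262 y -0.0174 z 0.0038
1.169 y -0.0257 z 0.0069
1.075 y -0.0337 z 0.0107
0.981 y -0.0414 z 0.0153
0.888 y -0.0485 z 0.0206
0.794 y -0.0552 z 0.0266
0.7 y -0.0612 z 0.0331

0.631 y -0.004 z 0.0051
0.562 y -0.0077 z 0.0105
0.494 y -0.011 z 0.0162
0.425 y -0.0139 z 0.022
0.356 y -0.0164 z 0.0281
0.288 y -0.0184 z 0.0343
0.219 y -0.0201 z 0.0406
0.15 y -0.0213 z 0.047
```

Call:
drive_tool --rows '[0, 0, 0, 0, -0.0075, -0.005, -1, 0, 0, 0, 0, -0.0155, -0.0095, -1, 0, 0, 0, 0, -0.024, -0.013, -1, 0, 0, 0, 0, -0.0325, -0.016, -1, 0, 0, 0, 0, -0.041, -0.0175, -1, 0, 0, 0, 0, -0.05, -0.0185, -1, 0, 0, 0, 0, -0.0595, -0.019, -1, 0, 0, 0, 0, -0.0685, -0.0185, -1]'

```text
time_s: 21.73
ee_pos: [0.5902, 0.1309, 0.1526]
eef_rot: [0.002, 0.708, 0.706, 0.002]
force: [3.0, -2.1, 10.1]
width: 0.0095
```

```bash
python3 look.py side 240 110 90 100 6 side18.png 2>/dev/null
```

```text
t 21.73 P [590.2 130.9 152.6] yawY -0.1 zdir [ 0.0059  0.001  -1.    ] F [ 3.  -2.1 10.1] T [-0.38 -0.89  0.17] w 9.5 q [-0.01  0.59 -0.45  1.74  0.33  0.87 -0.61]
t 21.83 P [588.3 130.9 152.2] yawY -0.03 zdir [ 0.0029  0.     -1.    ] F [ 0.4 -1.  14.3] T [-0.32 -0.18  0.23] w 9.4 q [-0.01  0.59 -0.45  1.75  0.33  0.88 -0.61]
```

View pics/side18.png

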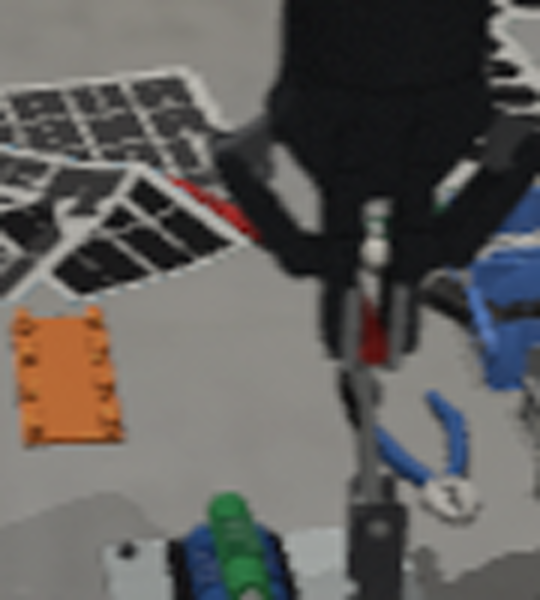

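Call:
drive_tool --rows '[0, 0, 0, 0, -0.009, 0.0005, -1, 0, 0, 0, 0, -0.0175, 0.0028, -1, 0, 0, 0, 0, -0.0255, 0.006, -1, 0, 0, 0, 0, -0.0335, 0.01, -1, 0, 0, 0, 0, -0.0415, 0.0145, -1, 0, 0, 0, 0, -0.0485, 0.02, -1, 0, 0, 0, 0, -0.055, 0.026, -1, 0, 0, 0, 0, -0.061, 0.0325, -1]'

```text
time_s: 22.5
ee_pos: [0.5275, 0.1312, 0.1177]
eef_rot: [0.0, 0.707, 0.707, 0.001]
force: [10.5, 1.0, -6.3]
width: 0.0095
```

```bash
python3 look.py side 240 120 90 100 6 side19.png 2>/dev/null
```

```text
t 22.5 P [527.5 131.2 117.7] yawY -0.05 zdir [ 1.8e-03  9.0e-04 -1.0e+00] F [10.5  1.  -6.3] T [ 0.25 -2.43  0.03] w 9.5 q [-0.04  0.56 -0.44  1.93  0.35  0.72 -0.68]
t 22.6 P [526.8 131.2 116.8] yawY -0.03 zdir [ 0.e+00  6.e-04 -1.e+00] F [ 7.4  2.7 -7.2] T [ 0.43 -1.61  0.01] w 9.5 q [-0.04  0.57 -0.44  1.93  0.35  0.72 -0.68]
```

View pics/side19.png

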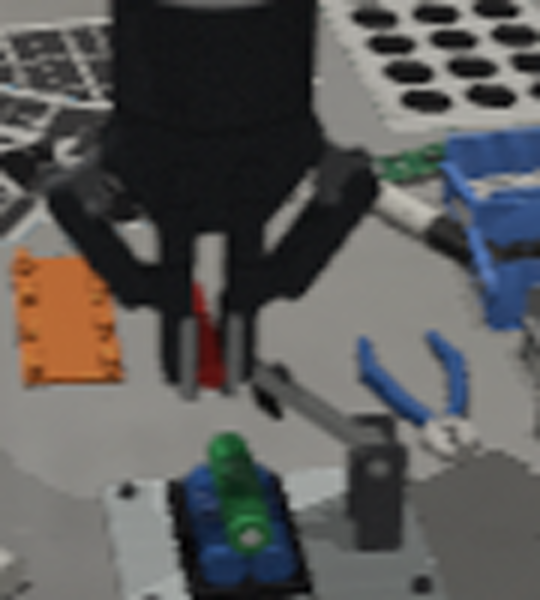

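Call:
drive_tool --rows '[0, 0, 0, 0, -0.0035, 0.005, -1, 0, 0, 0, 0, -0.007, 0.0105, -1, 0, 0, 0, 0, -0.0105, 0.016, -1, 0, 0, 0, 0, -0.013, 0.022, -1, 0, 0, 0, 0, -0.0155, 0.028, -1, 0, 0, 0, 0, -0.0175, 0.034, -1, 0, 0, 0, 0, -0.019, 0.04, -1, 0, 0, 0, 0, -0.02, 0.0465, -1]'

```text
time_s: 23.27
ee_pos: [0.5067, 0.1312, 0.071]
eef_rot: [-0.0, 0.707, 0.707, 0.0]
force: [1.3, 1.0, 6.1]
width: 0.0097
```

```bash
python3 look.py side 240 130 80 90 7 side20.png 2>/dev/null
```

```text
t 23.27 P [506.7 131.2  71. ] yawY -0.02 zdir [-2.e-04  2.e-04 -1.e+00] F [1.3 1.  6.1] T [ 0.22 -0.94  0.17] w 9.7 q [-0.08  0.61 -0.39  2.02  0.41  0.59 -0.75]
t 23.37 P [506.6 131.2  70.7] yawY -0.01 zdir [-9.e-04  0.e+00 -1.e+00] F [3.1 1.3 3.3] T [ 0.39 -1.05  0.13] w 9.3 q [-0.08  0.61 -0.39  2.02  0.41  0.59 -0.75]
```

View pics/side20.png

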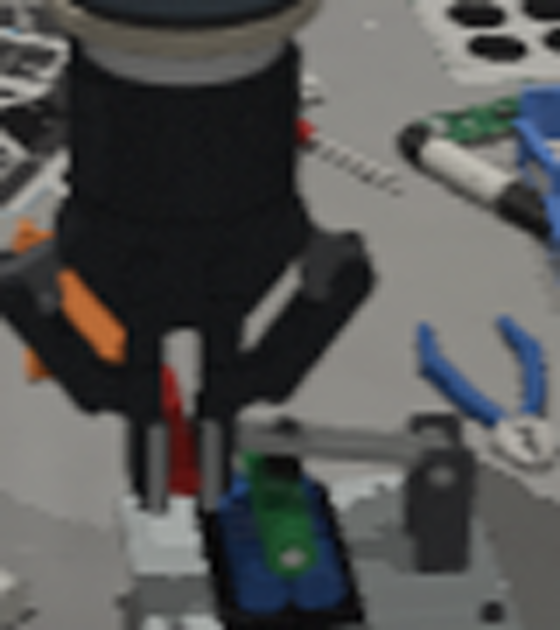

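Call:
drive_tool --rows '[0, 0, 0, 0, -0.0003, 0.003, -1, 0, 0, 0, 0, -0.0006, 0.006, -1, 0, 0, 0, 0, -0.0008, 0.009, -1, 0, 0, 0, 0, -0.001, 0.011, -1, 0, 0, 0, 0, -0.001, 0.011, -1]'

```text
time_s: 23.78
ee_pos: [0.5053, 0.1309, 0.0601]
eef_rot: [-0.0, 0.707, 0.707, -0.001]
force: [-1.9, 1.6, 1.3]
width: 0.0093
```

Call:
drive_tool --rows '[0, 0, 0, 0, 0, 0.0008, -1, 0, 0, 0, 0, 0, 0.0015, -1, 0, 0, 0, 0, 0, 0.0015, -1]'

```text
time_s: 24.03
ee_pos: [0.5053, 0.1309, 0.0589]
eef_rot: [-0.0, 0.707, 0.707, -0.001]
force: [-4.4, 1.9, 2.4]
width: 0.0095
```

```bash
python3 look.py side 240 140 80 80 7 side21.png 2>/dev/null
```

```text
t 24.03 P [505.3 130.9  58.9] yawY -0.03 zdir [-1.4e-03 -4.0e-04 -1.0e+00] F [-4.4  1.9  2.4] T [0.55 0.61 0.11] w 9.5 q [-0.09  0.63 -0.38  2.03  0.42  0.56 -0.77]
t 24.13 P [505.3 130.9  59. ] yawY -0.03 zdir [-1.4e-03 -3.0e-04 -1.0e+00] F [-4.7  1.8  2.5] T [0.57 0.64 0.03] w 9.8 q [-0.09  0.63 -0.38  2.03  0.42  0.56 -0.77]
```

View pics/side21.png

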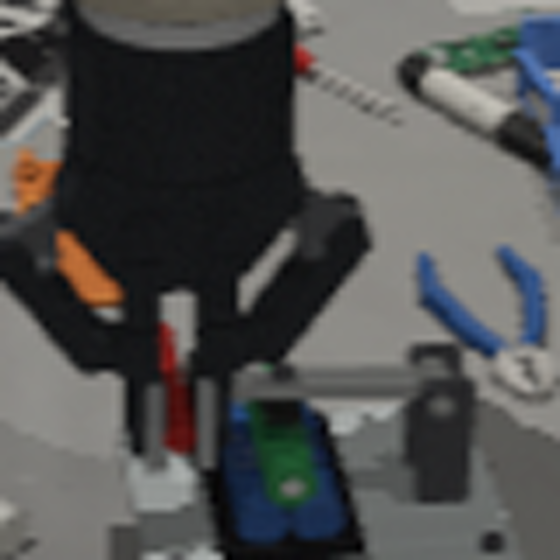

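Call:
drive_tool --rows '[0, 0, 0, 0, 0.0003, 0.0005, -1, 0, 0, 0, 0, 0.0003, 0.001, -1, 0, 0, 0, 0, 0.0003, 0.001, -1]'

```text
time_s: 24.38
ee_pos: [0.5053, 0.1309, 0.058]
eef_rot: [-0.0, 0.707, 0.707, -0.001]
force: [-7.0, 1.5, 4.1]
width: 0.0093
```

Call:
drive_tool --rows '[0, 0, 0, 0, 0.0003, 0.0005, -1, 0, 0, 0, 0, 0.0003, 0.001, -1, 0, 0, 0, 0, 0.0003, 0.001, -1]'

```text
time_s: 24.63
ee_pos: [0.5053, 0.1309, 0.0569]
eef_rot: [-0.001, 0.707, 0.707, -0.001]
force: [-6.9, 2.5, 4.8]
width: 0.0093
```

Call:
drive_tool --rows '[0, 0, 0, 0, -0.0008, 0.0005, -1, 0, 0, 0, 0, -0.0008, 0.001, -1, 0, 0, 0, 0, -0.0008, 0.001, -1]'

```text
time_s: 24.88
ee_pos: [0.5052, 0.1309, 0.0561]
eef_rot: [-0.0, 0.707, 0.707, -0.0]
force: [-4.6, 2.1, 4.7]
width: 0.0097
```

```bash
python3 look.py side 250 150 60 60 10 side22.png 2>/dev/null
```

```text
t 24.88 P [505.2 130.9  56.1] yawY -0.03 zdir [-1.e-03 -4.e-04 -1.e+00] F [-4.6  2.1  4.7] T [0.5  0.61 0.07] w 9.7 q [-0.09  0.63 -0.38  2.04  0.43  0.55 -0.77]
t 24.98 P [505.2 130.9  56.1] yawY -0.04 zdir [-1.e-03 -3.e-04 -1.e+00] F [-6.1  2.1  5.2] T [ 0.45  0.61 -0.02] w 9.7 q [-0.09  0.63 -0.38  2.04  0.43  0.55 -0.77]
```

View pics/side22.png

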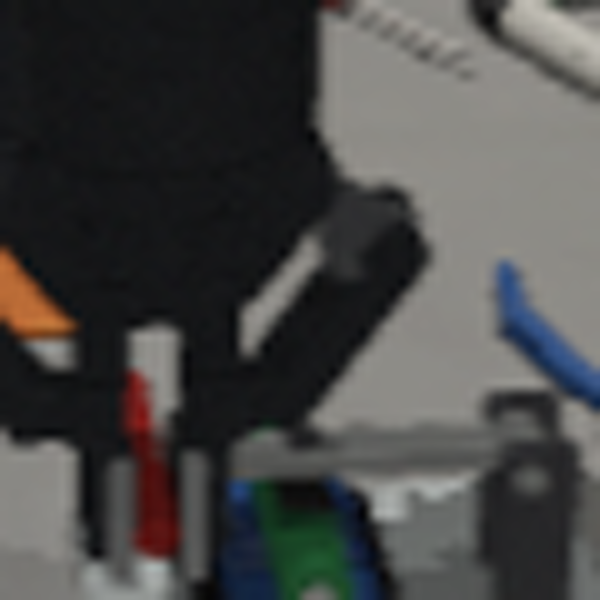

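Call:
drive_tool --rows '[0, 0, 0, 0, -0.0004, 0.0005, -1, 0, 0, 0, 0, -0.0004, 0.001, -1, 0, 0, 0, 0, -0.0004, 0.001, -1]'

```text
time_s: 25.23
ee_pos: [0.5052, 0.1309, 0.0552]
eef_rot: [-0.0, 0.707, 0.707, -0.0]
force: [-3.9, 1.7, 5.4]
width: 0.0093
```

Call:
drive_tool --rows '[0, 0, 0, 0, 0, 0.0005, -1, 0, 0, 0, 0, 0, 0.001, -1, 0, 0, 0, 0, 0, 0.001, -1]'

```text
time_s: 25.48
ee_pos: [0.5049, 0.131, 0.0537]
eef_rot: [-0.0, 0.707, 0.707, -0.0]
force: [-3.0, 2.7, -1.9]
width: 0.0096
```

Call:
drive_tool --rows '[0, 0, 0, 0, 0, 0.0005, -1, 0, 0, 0, 0, 0, 0.001, -1, 0, 0, 0, 0, 0, 0.001, -1]'

```text
time_s: 25.73
ee_pos: [0.505, 0.131, 0.0528]
eef_rot: [-0.0, 0.707, 0.707, -0.0]
force: [-4.2, 2.7, -2.6]
width: 0.0095
```

```bash
python3 look.py side 250 160 60 60 10 side23.png 2>/dev/null
```

```text
t 25.73 P [505.  131.   52.8] yawY -0.03 zdir [-1.1e-03 -1.0e-04 -1.0e+00] F [-4.2  2.7 -2.6] T [0.84 0.94 0.16] w 9.5 q [-0.1   0.64 -0.37  2.04  0.43  0.54 -0.77]
t 25.83 P [505.  131.   52.8] yawY -0.03 zdir [-1.2e-03 -1.0e-04 -1.0e+00] F [-3.8  3.4 -1.7] T [0.88 0.86 0.14] w 9.6 q [-0.1   0.64 -0.37  2.04  0.43  0.54 -0.77]
```

View pics/side23.png

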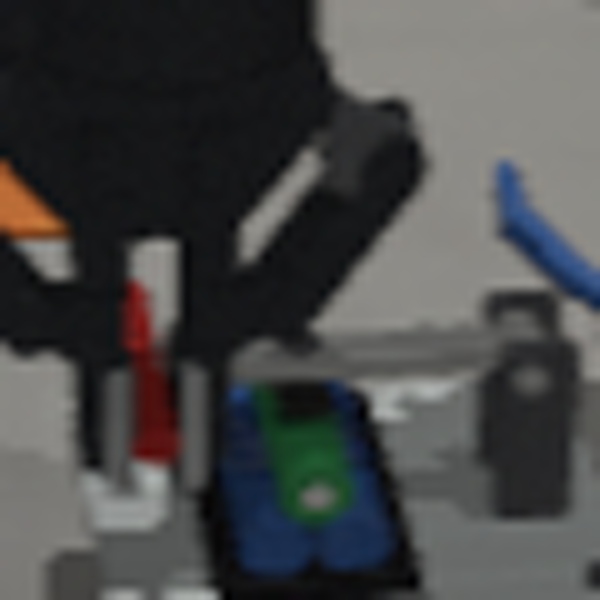

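```bash
python3 - <<'E' 2>/dev/null
from m import *
a=cv2.imread("pics/side22.png").astype(float); b=cv2.imread("pics/side23.png").astype(float)
A=np.zeros((700,600,3));B=A.copy();A[:600]=a;B[100:]=b
def redc(I):
    m=(I[...,2]-I[...,1]>60)&(np.arange(700)[:,None]>350)&(np.arange(600)[None]<250)&(np.arange(600)[None]>100); m[:100]=0; m[600:]=0
    v,u=np.nonzero(m); return v.min(),np.percentile(v,[2,50,98]),np.median(u),m.sum()
print(redc(A),redc(B))
# vertical arm profile
for u in (260,300,350,400,450):
    pa=cv2.cvtColor(A.astype(np.uint8),6)[400:520,u-10:u+10].mean(1); pb=cv2.cvtColor(B.astype(np.uint8),6)[400:520,u-10:u+10].mean(1)
    best=min(range(-25,26),key=lambda k:np.mean((pa[30:90]-pb[30+k:90+k])**2)); print(u,"shift rows(10x)",best)
p=grab("side",3)
g=rect(p,green,(270,180,24,50),.0348)
f=lambda X:w2p(p,np.array(X)/1000)
for q in (-.04,-.02,0,.02,.04,.06):
    print(q,[ np.round(f([600.1-r*np.cos(q),118 if r==95 else 146,52+r*np.sin(q)+o]),2).tolist() for r,o in ((95,0),(30,4),(70,4))])
sv=p["color"].astype(np.uint8); cv2.imwrite("pics/raw24.png",sv[...,::-1])
# raw arm column profile
G=cv2.cvtColor(sv,7).astype(int)
for c in (276,280,285,290,295): print(c,G[185:205,c].tolist())
E
```

```text
(np.int64(375), array([380.  , 490.  , 547.56]), np.float64(148.0), np.int64(2623)) (np.int64(385), array([390., 486., 555.]), np.float64(147.0), np.int64(2734))
260 shift rows(10x) 8
300 shift rows(10x) 5
350 shift rows(10x) 2
400 shift rows(10x) 2
450 shift rows(10x) 2
-0.04 [[266.15, 206.21], [291.02, 195.83], [274.91, 197.37]]
-0.02 [[266.13, 205.57], [291.03, 195.63], [274.91, 196.9]]
0 [[266.12, 204.92], [291.03, 195.43], [274.91, 196.42]]
0.02 [[266.14, 204.27], [291.04, 195.23], [274.93, 195.95]]
0.04 [[266.16, 203.62], [291.06, 195.02], [274.95, 195.47]]
0.06 [[266.21, 202.96], [291.08, 194.82], [274.99, 194.99]]
276 [23, 19, 18, 22, 22, 22, 22, 24, 33, 94, 84, 88, 82, 49, 42, 41, 38, 39, 41, 41]
280 [22, 24, 23, 23, 23, 22, 23, 43, 34, 36, 54, 85, 81, 27, 15, 15, 19, 36, 50, 52]
285 [24, 67, 115, 130, 139, 138, 137, 137, 109, 95, 104, 86, 84, 102, 31, 28, 20, 25, 29, 33]
290 [140, 140, 140, 140, 140, 140, 140, 140, 96, 95, 103, 85, 103, 152, 139, 108, 137, 106, 107, 107]
295 [138, 138, 139, 138, 139, 139, 140, 120, 95, 97, 86, 84, 114, 143, 109, 107, 106, 107, 108, 96]
```

Call:
drive_tool --rows '[0, 0, 0, 0, -0.0005, 0.0005, -1, 0, 0, 0, 0, -0.0005, 0.001, -1, 0, 0, 0, 0, -0.0005, 0.001, -1]'

```text
time_s: 26.23
ee_pos: [0.505, 0.131, 0.052]
eef_rot: [-0.0, 0.707, 0.707, -0.0]
force: [-3.5, 3.0, -2.0]
width: 0.0097
```

Call:
drive_tool --rows '[0, 0, 0, 0, 0, 0.0005, -1, 0, 0, 0, 0, 0, 0.001, -1, 0, 0, 0, 0, 0, 0.001, -1]'

```text
time_s: 26.48
ee_pos: [0.505, 0.131, 0.0515]
eef_rot: [0.0, 0.707, 0.707, 0.0]
force: [-5.6, 3.8, 6.1]
width: 0.0093
```

```bash
python3 look.py side 250 160 60 60 10 side25.png 2>/dev/null
python3 - <<'E'
from m import *
b=cv2.imread("pics/side25.png").astype(float); B=np.zeros((700,600,3));B[100:]=b
m=(B[...,2]-B[...,1]>60)&(np.arange(700)[:,None]>350)&(np.arange(600)[None]<250)&(np.arange(600)[None]>100); m[:100]=0
v,u=np.nonzero(m); print(v.min(),np.percentile(v,[2,50,98]),m.sum())
A=np.zeros((700,600,3));A[100:]=cv2.imread("pics/side23.png")
for u in (260,300,350,400,450):
    pa=cv2.cvtColor(A.astype(np.uint8),6)[400:520,u-10:u+10].mean(1); pb=cv2.cvtColor(B.astype(np.uint8),6)[400:520,u-10:u+10].mean(1)
    print(u,min(range(-25,26),key=lambda k:np.mean((pa[30:90]-pb[30+k:90+k])**2)))
E
```

```text
t 26.48 P [505.  131.   51.5] yawY -0.05 zdir [ 3.e-04 -1.e-04 -1.e+00] F [-5.6  3.8  6.1] T [0.62 1.17 0.17] w 9.3 q [-0.1   0.64 -0.37  2.04  0.43  0.54 -0.78]
t 26.58 P [505.  131.1  51.5] yawY -0.05 zdir [ 2.e-04 -1.e-04 -1.e+00] F [-5.3  2.6  5.5] T [0.75 1.16 0.16] w 9.6 q [-0.1   0.64 -0.37  2.04  0.43  0.54 -0.78]
389 [395.  493.5 562. ] 2634
260 5
300 2
350 0
400 1
450 0
```

Call:
drive_tool --rows '[0, 0, 0, 0, 0, 0.0003, -1, 0, 0, 0, 0, 0, 0.0007, -1, 0, 0, 0, 0, 0, 0.0007, -1]'

```text
time_s: 26.83
ee_pos: [0.505, 0.1311, 0.0512]
eef_rot: [0.0, 0.707, 0.707, 0.0]
force: [-7.2, 2.0, 12.5]
width: 0.0096
```

Call:
drive_tool --rows '[0, 0, 0, 0, 0, 0, -0.8, 0, 0, 0, 0, 0, 0, -0.55, 0, 0, 0, 0, 0, 0, -0.55, 0, 0, 0, 0, 0, 0, -0.55]'

```text
time_s: 27.17
ee_pos: [0.5058, 0.1304, 0.0505]
eef_rot: [0.0, 0.708, 0.706, 0.0]
force: [0.7, 0.1, 0.5]
width: 0.019
```

```bash
python3 look.py side 250 160 60 60 10 side26.png 2>/dev/null
```

```text
t 27.17 P [505.8 130.4  50.5] yawY -0.11 zdir [ 9.e-04 -4.e-04 -1.e+00] F [0.7 0.1 0.5] T [-0.02 -0.05  0.05] w 19.0 q [-0.1   0.64 -0.37  2.04  0.43  0.54 -0.78]
t 27.27 P [505.5 130.5  50.4] yawY -0.1 zdir [ 5.e-04 -3.e-04 -1.e+00] F [-0.7  0.7  0.1] T [ 0.02 -0.05 -0.03] w 19.2 q [-0.1   0.64 -0.37  2.04  0.43  0.54 -0.78]
```

View pics/side26.png

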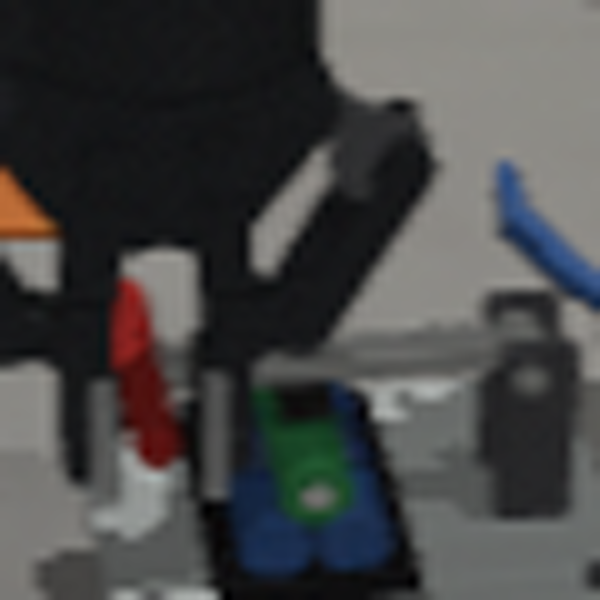

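Free of the bar; lift straight up, then back away from the pack.

Call:
drive_tool --rows '[0, 0, 0, 0, 0, -0.01, -0.55, 0, 0, 0, 0, 0, -0.03, -0.55, 0, 0, 0, 0, 0, -0.06, -0.55, 0, 0, 0, 0, 0, -0.1, -0.55, 0, 0, 0, 0, 0, -0.14, -0.55, 0, 0, 0, -0.03, 0, -0.165, -0.55, 0, 0, 0, -0.07, 0, -0.175, -0.55, 0, 0, 0, -0.11, 0, -0.175, -0.55]'

```text
time_s: 27.93
ee_pos: [0.5062, 0.0209, 0.2293]
eef_rot: [0.002, 0.706, 0.708, 0.002]
force: [1.0, -1.2, -1.3]
width: 0.0191
```

Call:
drive_tool --rows '[0, 0, 0, -0.04, 0, 0, -0.55, 0, 0, 0, -0.08, 0, 0, -0.55, 0, 0, 0, -0.12, 0, 0, -0.55, 0, 0, 0, -0.16, 0, 0, -0.55, 0, 0, 0, -0.2, 0, 0, -0.55, 0, 0, 0, -0.24, 0, 0, -0.55, 0, 0, 0, -0.27, 0, 0, -0.55, 0, 0, 0, -0.27, 0, 0, -0.55]'

```text
time_s: 28.6
ee_pos: [0.503, -0.2569, 0.2255]
eef_rot: [0.001, 0.711, 0.703, -0.001]
force: [-0.9, 0.5, -0.3]
width: 0.0193
```

```bash
python3 - <<'E' 2>/dev/null
from m import *
rep(); s=grab("side",3); p=grab("top",3)
import pickle; pickle.dump((p,s),open("ps3.pkl","wb"))
save("side27.png",s["color"].astype(np.uint8)[150:230,240:330],8)
save("top4.png",p["color"].astype(np.uint8)[90:270,150:420],2.9)
rep()
C=cloud(p)
for d in ("film_tape","side_cutters","caliper"): print(d,[(np.round(x["extent"]).astype(int).tolist(),round(x["confidence"],2)) for x in vision.find_in(vision.camera("top"),d)][:1])
E
```

```text
t 28.6 P [ 503.  -256.9  225.5] yawY -0.58 zdir [-8.0e-04 -3.1e-03 -1.0e+00] F [-0.9  0.5 -0.3] T [-0.04  0.01 -0.  ] w 19.3 q [ 0.68  0.46 -0.44  1.76  0.23  0.98  0.15]
t 28.9 P [ 505.  -247.4  225.8] yawY 0.09 zdir [ 3.e-04  4.e-04 -1.e+00] F [0.  0.2 0.5] T [ 0.02 -0.01 -0.01] w 19.0 q [ 0.67  0.45 -0.44  1.76  0.23  0.98  0.14]
film_tape [([255, 134, 36, 47], 0.32)]
side_cutters [([204, 109, 49, 26], 0.88)]
caliper [([190, 247, 88, 27], 0.93)]
```

View pics/side27.png

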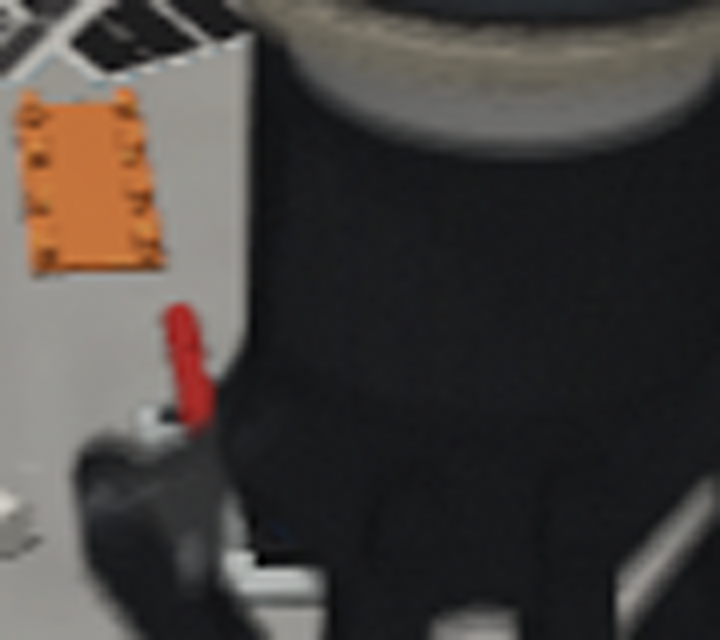

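View pics/top4.png

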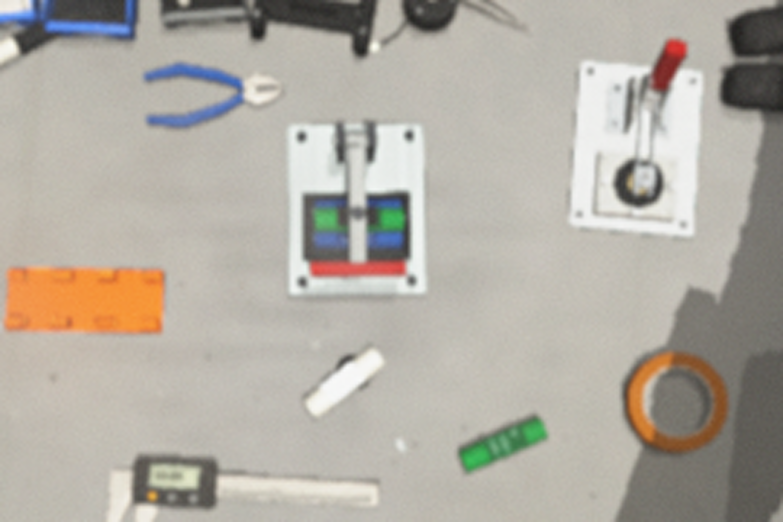

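Call:
drive_tool --rows '[0, 0, 0, -0.03, -0.02, 0, -0.55, 0, 0, 0, -0.06, -0.045, 0, -0.55, 0, 0, 0, -0.09, -0.07, 0, -0.55, 0, 0, 0, -0.12, -0.095, 0, -0.55, 0, 0, 0, -0.15, -0.12, 0, -0.55, 0, 0, 0, -0.18, -0.145, 0, -0.55, 0, 0, 0, -0.21, -0.17, 0, -0.55, 0, 0, 0, -0.24, -0.19, 0, -0.55]'

```text
time_s: 29.87
ee_pos: [0.3122, -0.4902, 0.2255]
eef_rot: [-0.0, 0.708, 0.707, -0.0]
force: [0.1, -0.7, -0.3]
width: 0.0193
```

```bash
python3 - <<'E' 2>/dev/null
from m import *
import pickle
rep(); s=grab("side",4); p=grab("top",4); rep()
save("side28.png",s["color"].astype(np.uint8)[160:225,245:325],9)
p0,s0=pickle.load(open("ps.pkl","rb"))
print("handle top",*rect(p,red,(255,176,40,16),.052)[:3])
print("blue+green extents in y:")
for n,f,z in (("green",green,.0348),("blue",blue,.0192)):
    im=p["color"]; m=f(im); m[:150]=0;m[190:]=0;m[:,:250]=0;m[:,300:]=0
    v,u=np.nonzero(m); print(n,u.min(),u.max(),v.min(),v.max(),m.sum())
C=cloud(p)
def zz(X):
    u=w2p(p,np.array(X)/1000).round().astype(int); return np.round(np.nanmedian(C[u[1]-1:u[1]+2,u[0]-1:u[0]+2,2])*1000,1)
print("bar top z at ends/mid",zz([505,125,58]),zz([505,152,58]),zz([505,178,58]),"arm top near/far",zz([525,152,56]),zz([575,152,56]),"green top",zz([545,128,44]),zz([545,176,44]))
# bystanders compare
for n,b in (("tape",(360,200,48,52)),("cutters",(196,104,58,34)),("caliper",(184,240,100,42))):
    x,y,w,h=b; print(n,"mean abs diff",np.abs(p["color"][y:y+h,x:x+w]-p0["color"][y:y+h,x:x+w]).mean().round(1))
E
```

```text
t 29.87 P [ 312.2 -490.2  225.5] yawY -0.1 zdir [-7.e-04 -2.e-04 -1.e+00] F [ 0.1 -0.7 -0.3] T [-0.02 -0.03 -0.01] w 19.3 q [ 1.19  0.48 -0.4   1.71  0.22  0.99  0.71]
t 30.27 P [ 315.8 -487.6  225.5] yawY 0.1 zdir [ 5.e-04  3.e-04 -1.e+00] F [ 0.1 -0.2 -1.1] T [ 0.04 -0.01 -0.01] w 19.4 q [ 1.18  0.48 -0.4   1.72  0.22  0.99  0.7 ]
handle top [505.3 152.4] [ 9.7 67.9] 0.4
blue+green extents in y:
green 259 289 162 168 114
blue 259 288 159 174 134
bar top z at ends/mid 57.7 57.8 57.6 arm top near/far 56.1 55.3 green top 43.3 44.2
tape mean abs diff 1.6
cutters mean abs diff 1.7
caliper mean abs diff 1.4
```

View pics/side28.png

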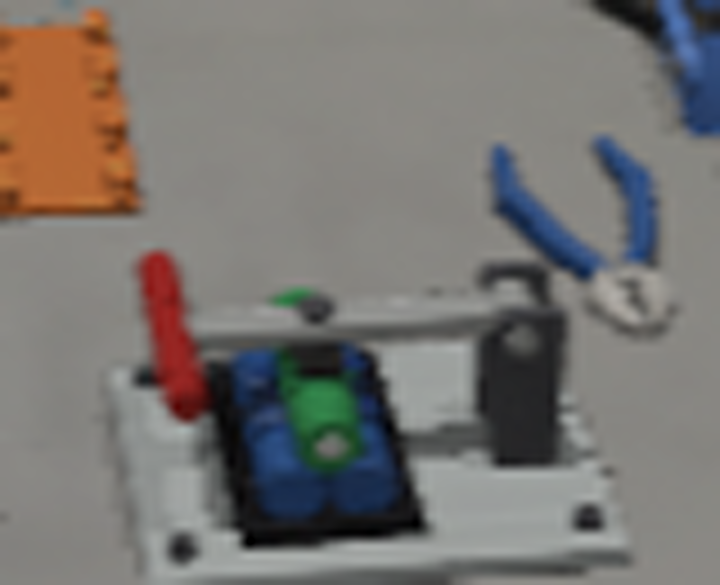

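```bash
python3 -c "
from h import *
rep(); print(order.sign_off())"
```

```text
t 30.27 P [ 315.8 -487.6  225.5] yawY 0.1 zdir [ 5.e-04  3.e-04 -1.e+00] F [ 0.1 -0.2 -1.1] T [ 0.04 -0.01 -0.01] w 19.4 q [ 1.18  0.48 -0.4   1.72  0.22  0.99  0.7 ]
the job is handed in; nothing more can be done
None
```

The three-cell pack is built and handed in at about 30 s of the 64 s allowed. I took the loose blue cell and the leftmost green cell. The other green cell and the white one were left alone.

**Blue cell:** I laid it in the near pocket with its plus end to the robot's left, like the first one. It met the pocket at about 7.5 N before I let go.

**Green cell:** It sits in the groove turned end for end, its steel button over the blue minus ends. In the last top picture its ends match the blue ones to within one pixel, about 2 mm.

**Hold-down:** I gripped the red handle, swung it over and pressed until the upward force rose to 12.5 N at contact, then let go. The depth reading puts the top of the bar at 57.7 mm, against 58 mm for a level arm.

**Bystanders:** The tape, cutters and caliper look the same in the before and after pictures.

**Checks that disagreed:**
- The side camera read about 2.5 mm off the robot in x, so I relied on the top camera.
- The force during the last few millimetres of the swing was uneven: it dropped by about 7 N before contact. I used the later rise and the bar height to confirm that the pad rests on the cell.
- In the last check the network reported the tape in the wrong place, with low confidence. The picture comparison shows it did not move.

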